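# Top up the pallet elevator and wind it to pick height

### The job

Add the loose solder pallet to the pile in the stack elevator: lower it level between the corner posts, feel for the top of the pile, and let go only once the pile carries it, without dropping it or pressing hard. Then wind the winged key on the drive column, in as many partial turns as it takes, until the top of the added pallet is flush with the tops of the posts. Leave the eye loupe and the small transformer where they are.

Things in the scene. Friction and masses are not known exactly. Their poses are not given: they have to be found in the camera images.
- pallet: The loose solder pallet lying on the bench: dark grey composite plate 150 x 56 x 12 mm (x, y, z), 0.1 to 0.17 kg, a small green circuit board in a recess of its top, nothing above its rim. Origin at the centre of its underside, x along its length, y across, z up. The pallets of the pile are the same. Either way round is right.
- pallet_top (a point): The centre of the loose pallet's top face, level with its rim, 12 mm above its underside; axes as the pallet's.
- magazine: The stack elevator, fixed: foot plate 272 x 96 x 8 mm, four steel corner posts round the pile, and a grey drive column 60 x 66 mm, 118 mm high, 130 mm along +x from the pile's centre. Origin on the bench under the pile's centre; x along the pallets' length towards the column, y across, z up. The long sides are open for 120 mm between the posts, so fingers can hold a pallet there all the way down.
- mouth (a point): Centre of the elevator's mouth, level with the post tops, 122 mm above the bench; axes as magazine. A flush pallet has its top face at this height. The posts leave 5 mm play on each side of a pallet and flare outward over their top 10 mm. Four pallets lie on the carriage; the top of this pile is 30 to 54 mm below the post tops, differs each time and is not measured: feel for it.
- key_wing (a point): Winged key on the column, axis vertical: black bar 60 mm long (x), 14 thick (y), 30 high, on a 50 mm hub. The point is on the axis, 148 mm above the bench; the bar reaches 18 mm below and 11 mm above it; x turns with the bar. Clockwise from above lifts the pile 12.5 mm per rad (about 0.35 N m); a brake holds it. Flush takes 1.4 to 3.4 rad from the start; the end stop is 0.6 rad past flush.
- loupe: Bystander: a loose black eye loupe standing on the bench, 41 mm across, 26 mm high; origin at the centre of its underside.
- transformer: Bystander: a small loose mains transformer, 30 x 56 x 30 mm; origin at the centre of its underside.

How it is judged:
By the outcome, as a careful person would: the job done as asked, in the order asked, and still so for the second after the job is handed in, with the robot touching nothing.
It also fails if it takes over 72 s, if anything falls off the work surface, if the arm or the gripper's body presses on something with over 40 N, if the wrist force passes 120 N, or if a joint passes its speed limit or range.

### The arm

A 6-joint arm with a two-finger parallel gripper is mounted at the origin on a cart in front of the work surface, level with it; the furniture and walls round the work are solid. World frame = base frame: x ahead of the robot, y to its left, z up, the work surface at z = 0. Lengths are in m, angles in degrees, forces in N, time in s.
With the tool pointing down it reaches from about 0.35 to 0.875 m from the base axis. Payload 4.2 kg.
Tool frame: the origin (TCP) lies between the finger pads; the fingertips stand 14 mm ahead of it and the grasp point (between the pads) lies 5 mm behind it; x points along the fingers, y is the direction in which the jaws open and shut, and the axes are right-handed (so a half turn about x gives the same grasp; the last joint's range is limited). The gripper opens to 87 mm and grips with 3 to 60 N. Pads are 19 mm wide; open, the fingers measure 117 mm over their backs; the gripper's body (75 mm by 190 mm) begins 51 mm behind the grasp point.
Start: joints at [14.817, 22.042, 0.453, 0, -68.411, -14.817], TCP at [0.625, 0, 0.237] pointing down, gripper open.
Joint ranges: [-179.83, 179.83], [-69.29, 118.12], [-61.27, 80.66], [-181.25, 117.63], [-171.15, -9.14], [-177.46, 177.46]. Speed limits (degrees/s): [159.86, 159.86, 180, 180, 180, 180].

### API

Orientations are given as a 3x3 rotation matrix whose columns are the frame's x, y, z axes.
In Python, from station import r, imaging, job gives the robot as it stands. The module is installed in compiled form; this text tells all that it offers.
- The arm moves only by the tool apply_moves, never from a script. Its arguments are lists of equal length, an entry for each row: "xyz": the shift along the tool's x, y, z in m, a list of three; "twist": the turn about the tool's x in degrees; "claw": the opening, from 0 (shut) to 1 (fully open). A call has 1 to 12 rows; each row shifts and turns the pose as measured when the row begins, along the tool's axes as they then stand; what a row does not reach is not made up. A row lasts 1/10 s, in which the tool goes at most 50 mm and 8.59 degrees, less where a joint would pass 70% of its speed; a pose out of reach is approached as far as the arm can. A call is refused whole if a number of a shift passes 0.05 or a number of a turn 8.59, either way. A call with a gripper value outside its range is refused whole. The fingers move at their own pace and stop on an object; the grip force is fixed at half the most. Time passes only in rows, so rows that do not move let the fingers close. It gives the time, the measured TCP pose, the force and the opening at its end, in the units of the state.
- r.sense(): the state, without advancing time (a new reading comes with each control period).
- imaging.capture(name): name is "scene" or "side" or "wrist"; returns a dict with "pixels" (384x512x3 uint8, red, green, blue), "mtx" (3x3 intrinsics, pixels), "view" (4x4, takes a point from world to camera coordinates). Camera axes: x right, y down, z forward; pixel columns grow to the right and rows downward; lengths in m; the calibration is good to about 2 mm. A picture is of the moment at which its call begins. There is no depth.
- job.finish_job(): hands the job in, once; it reports no verdict.
Trained networks look in a picture, given as the dict that the camera call returned (one of the last four; its "shot" number tells which), for a name from the list of things; names that differ only in an ending like _2 or _b are one class to them, and where a whole thing is asked for, a point or a joint stands for the part that bears it (a point fixed in the world has none). Each returns a list of dicts, best first, with "p" (0 to 1); they miss things now and then, are a little off and sometimes report something else, mostly with a low value. They report only what shows in the picture. A call takes as long as a camera call.
- imaging.regions_of(query, picture): "mask" (384x512 bool, what is visible of it) and "centre" ([column, row] in pixels, amid what is visible of it).
The state is a dict: "time_s": time; "joints": joint angles; "joint_velocities": joint speeds; "effort": joint torques, N m; "tcp_pos": TCP position; "ee_rot": TCP orientation; "wrist_force": force on the tool from outside, world axes, zero at the start; "moment": the same for the moment, N m; "gripper_width": opening from 0.0 (shut) to 1.0 (fully open).
Only numpy, scipy, OpenCV 4.12 (cv2) and the standard library are available. Lean on these libraries where they do the work, as an engineer would, in place of code of your own. Each camera call takes 0.05 s, during which the arm holds its last target.

## Working session

There is one attempt and no reset: what is moved stays moved. The work goes in short steps, Python scripts to look and compute and a tool call to move; the robot and the scene stay as the last step left them, time stands still between calls to the robot, and variables do not carry over. Pictures are saved under pics/ and viewed, and the job is handed in when it is done.

Besides the shell and the picture viewer there is one more tool, called after ">>>" as name(argument=value, ...), one argument or row to a line, values as JSON. apply_moves: Moves the arm, as the interface text tells. Its arguments: {"type":"object","properties":{"xyz":{"type":"array","items":{"type":"array","items":{"type":"number"}}},"twist":{"type":"array","items":{"type":"number"}},"claw":{"type":"array","items":{"type":"number"}}},"required":["xyz","twist","claw"]}

```bash
mkdir -p pics
cat > h.py <<'E'
from station import r, imaging, job
import numpy as np, cv2
def save(p,n): cv2.imwrite('pics/'+n,cv2.cvtColor(p['pixels'],cv2.COLOR_RGB2BGR))
def ray(p,px):
    M=np.array(p['view']);R=M[:3,:3];t=M[:3,3]
    d=R.T@np.linalg.solve(np.array(p['mtx']),[px[0],px[1],1.]);return -R.T@t,d
def atz(p,px,z):
    o,d=ray(p,px);return o+d*(z-o[2])/d[2]
def proj(p,X):
    M=np.array(p['view']);X=np.atleast_2d(X);c=X@M[:3,:3].T+M[:3,3];u=c@np.array(p['mtx']).T;return u[:,:2]/u[:,2:]
E
python3 - <<'E'
from h import *
s=r.sense();print({k:np.round(v,3).tolist() for k,v in s.items()})
for c in ['scene','side','wrist']:
    p=imaging.capture(c);save(p,c+'0.png')
    print(c,atz(p,[256,192],0),ray(p,[256,192])[0])
    for q in ['pallet','magazine','key_wing','loupe','transformer']:
        for d in imaging.regions_of(q,p)[:3]:
            m=d['mask'];ys,xs=np.nonzero(m)
            print(q,round(d['p'],2),np.round(d['centre']),m.sum(),xs.min(),xs.max(),ys.min(),ys.max(),np.round(atz(p,d['centre'],.012),3))
E
```

```text
{'time_s': 0.0, 'joints': [14.818, 22.091, 0.377, -0.03, -68.411, -14.814], 'joint_velocities': [-0.039, -0.024, 0.018, 0.018, -0.011, -0.01], 'effort': [0.001, -39.066, 18.74, 4.22, 0.011, -0.0], 'tcp_pos': [0.624, 0.0, 0.235], 'ee_rot': [[-0.002, -1.0, 0.0], [-0.0, 0.0, 1.0], [-1.0, 0.002, -0.0]], 'wrist_force': [-0.324, -0.781, 0.059], 'moment': [0.016, 0.005, 0.054], 'gripper_width': 1.0}
scene [ 6.33107095e-01  1.70826574e-02 -1.11022302e-16] [-0.26788737 -0.54823381  0.94947727]
pallet 0.78 [309. 261.] 1041 293 324 238 286 [ 0.465 -0.25   0.012]
magazine 0.61 [211. 190.] 3531 168 242 138 234 [0.557 0.132 0.012]
key_wing 0.7 [224. 145.] 260 212 229 137 156 [0.768 0.232 0.012]
loupe 0.67 [243. 234.] 210 236 250 227 243 [ 0.456 -0.051  0.012]
transformer 0.71 [334. 225.] 211 328 344 218 233 [ 0.62  -0.251  0.012]
side [ 0.61207794 -0.3001725   0.        ] [0.4427313  0.77643086 0.44834211]
pallet 0.72 [260. 262.] 10993 192 349 199 299 [0.547 0.078 0.012]
pallet 0.66 [306. 197.] 704 279 339 193 207 [ 0.472 -0.255  0.012]
magazine 0.69 [260. 259.] 10897 193 349 199 299 [0.547 0.066 0.012]
key_wing 0.73 [217. 215.] 805 200 234 199 226 [ 0.677 -0.119  0.012]
key_wing 0.46 [259. 261.] 11082 193 349 198 300 [0.549 0.074 0.012]
loupe 0.62 [317. 231.] 276 305 323 224 241 [ 0.441 -0.067  0.012]
transformer 0.45 [251. 190.] 150 249 260 186 200 [ 0.623 -0.286  0.012]
wrist [0.62452914 0.03940048 0.        ] [ 0.62630156 -0.08078181  0.38564247]
magazine 0.84 [302. 246.] 10541 231 442 212 326 [0.564 0.11  0.012]
key_wing 0.71 [266. 315.] 1431 236 297 297 326 [0.61  0.22  0.012]
loupe 0.93 [410. 119.] 1323 387 430 100 137 [ 0.444 -0.054  0.012]
```

Run:
```python
import cv2,numpy as np
a=cv2.imread('pics/scene0.png')[120:300,150:370]
cv2.imwrite('pics/s0c.png',cv2.resize(a,None,fx=3,fy=3,interpolation=cv2.INTER_CUBIC))
a=cv2.imread('pics/side0.png')[170:310,180:370]
cv2.imwrite('pics/d0c.png',cv2.resize(a,None,fx=4,fy=4,interpolation=cv2.INTER_CUBIC))
```

```text
(no output)
```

View pics/s0c.png

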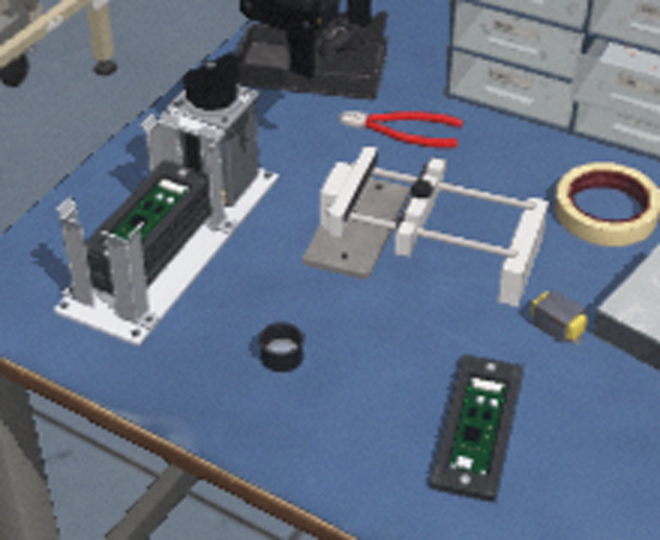

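View pics/d0c.png

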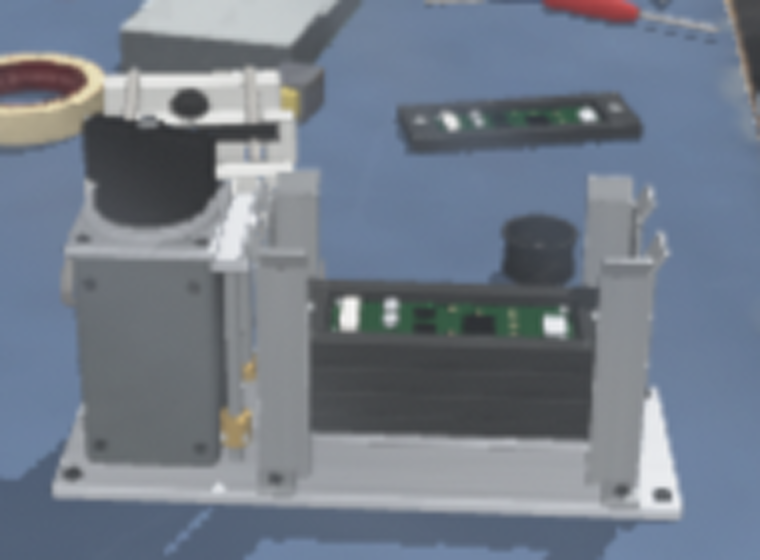

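View pics/wrist0.png

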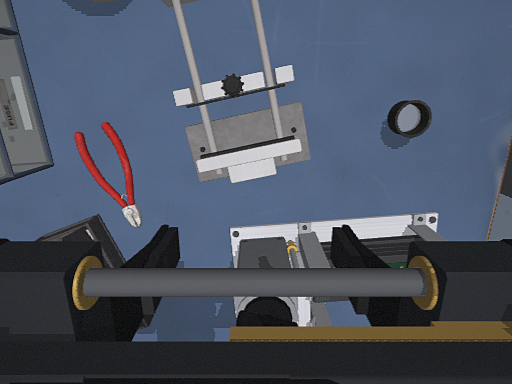

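The scene shows the pallet flat at lower right of the scene image (around 309,261). The elevator is at the left, with the key on the column at its far end and the loupe between them. I'll move the wrist camera over the pallet.

>>> apply_moves(
  xyz=[
    [0, 0.02, -0.025],
    [0, 0.02, -0.025],
    [0, 0.02, -0.025],
    [0, 0.02, -0.025],
    [0, 0.02, -0.025],
    [0, 0.02, -0.025],
    [0, 0.02, -0.025],
    [0, 0.02, -0.025],
    [0, 0, 0],
    [0, 0, 0],
  ],
  twist=[0, 0, 0, 0, 0, 0, 0, 0, 0, 0],
  claw=[1, 1, 1, 1, 1, 1, 1, 1, 1, 1],
)

```text
time_s: 1.9
tcp_pos: [0.4595, -0.2065, 0.2367]
ee_rot: [[0.003, -1.0, -0.002], [-0.001, -0.002, 1.0], [-1.0, -0.003, -0.001]]
wrist_force: [0.8, -0.2, -0.0]
gripper_width: 1.002
```

Run:
```python
from h import *
s=r.sense();print(s['tcp_pos'],np.round(s['ee_rot'],3).tolist())
p=imaging.capture('wrist');save(p,'w1.png')
for d in imaging.regions_of('pallet',p)[:2]:
    m=d['mask'].astype(np.uint8)
    ys,xs=np.nonzero(m);print(d['p'],d['centre'],m.sum(),xs.min(),xs.max(),ys.min(),ys.max())
    cs=max(cv2.findContours(m,0,1)[0],key=cv2.contourArea)
    W=np.array([atz(p,c[0],.012)[:2] for c in cs])*1000
    print(cv2.minAreaRect(W.astype(np.float32)))
```

```text
[ 0.4595251  -0.20651732  0.2367262 ] [[0.003, -1.0, -0.002], [-0.001, -0.002, 1.0], [-1.0, -0.003, -0.001]]
0.65 [253.0, 128.4] 6036 184 317 88 168
((466.97125244140625, -247.67892456054688), (151.4832305908203, 56.89440155029297), 16.435701370239258)
```

View pics/w1.png

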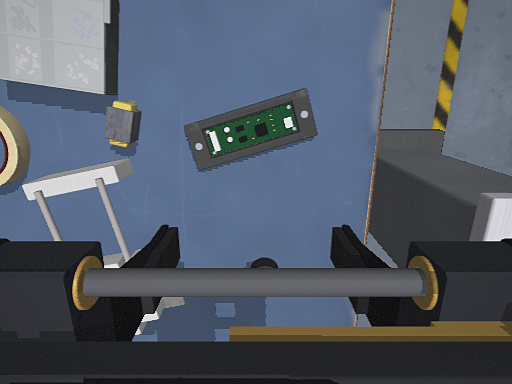

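The wrist view shows the pallet at pixel (253,128), tilted. The fitted rectangle is 151x57 mm, which matches the given size: centre (0.467, -0.248), yaw 16.4°. Next I'll get the magazine's rough pose from the fixed cameras.

Run:
```python
from h import *
s=r.sense();print(np.round(s['joints'],1))
p=imaging.capture('scene')
A=[atz(p,x,.008)[:2] for x in [(170,220),(196,233.3),(242.7,178.3)]]
print(np.round(A,3))
d=A[2]-A[1];print(np.linalg.norm(d),np.degrees(np.arctan2(d[1],d[0])),np.linalg.norm(A[0]-A[1]))
q=imaging.capture('side')
B=[atz(q,(180+x/4,170+y/4),.008)[:2] for x,y in [(54,490),(680,510),(648,390)]]
print(np.round(B,3));d=B[0]-B[1];print(np.linalg.norm(d),np.degrees(np.arctan2(d[1],d[0])))
```

```text
[ -5.6  10.1 -16.3   0.  -63.4   5.8]
[[0.394 0.159]
 [0.392 0.064]
 [0.659 0.083]]
0.267930166990355 4.062621606588025 0.09544750881629525
[[0.647 0.185]
 [0.38  0.162]
 [0.39  0.069]]
0.26795038598013377 4.890980883403286
```

>>> apply_moves(
  xyz=[
    [0.01, 0, 0],
    [0.01, 0, 0],
    [0.01, 0, 0],
    [0.01, 0, 0],
    [0.01, 0, 0],
    [0.01, 0, 0],
    [0.01, 0, 0],
    [0.01, 0, 0],
    [0.01, 0, 0],
    [0, 0, 0],
    [0, 0, 0],
  ],
  twist=[8.2, 8.2, 8.2, 8.2, 8.2, 8.2, 8.2, 8.2, 8.2, 0, 0],
  claw=[1, 1, 1, 1, 1, 1, 1, 1, 1, 1, 1],
)

```text
time_s: 3.2
tcp_pos: [0.4684, -0.1984, 0.1422]
ee_rot: [[0.003, -0.251, 0.968], [-0.001, 0.968, 0.251], [-1.0, -0.002, 0.003]]
wrist_force: [0.0, -0.3, -0.4]
gripper_width: 1.001
```

```bash
cat > w.py <<'E'
from h import *
import sys
# usage: w.py x y z yaw(tool z world angle)
x,y,z,yaw=map(float,sys.argv[1:5])
s=r.sense();R=np.array(s['ee_rot']);d=R.T@(np.array([x,y,z])-s['tcp_pos'])
cy=np.degrees(np.arctan2(R[1,2],R[0,2]))
print('tcp',np.round(s['tcp_pos'],4),'yaw',round(cy,2),'toolmove',np.round(d,4),'twist',round((cy-yaw+180)%360-180,2),'down',np.round(R[:,0],3),'F',np.round(s['wrist_force'],2),'M',np.round(s['moment'],3),'w',round(s['gripper_width'],3),'j',np.round(s['joints'],1),'t',round(s['time_s'],2))
E
python3 w.py 0.467 -0.2477 0.0165 16.4
python3 - <<'E'
from h import *
p=imaging.capture('wrist');save(p,'w2.png')
E
```

```text
tcp [ 0.4684 -0.1984  0.1422] yaw 14.52 toolmove [ 0.1258 -0.0471 -0.014 ] twist -1.88 down [ 0.003 -0.001 -1.   ] F [ 0.02 -0.31 -0.39] M [-0.074 -0.096 -0.048] w 1.001 j [ -4.6  16.1 -23.5   0.1 -50.2 -70.9] t 3.2
```

View pics/w2.png

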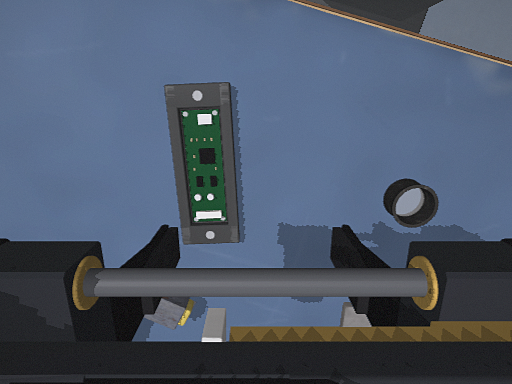

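The pallet is at pixels (165–243, 84–243) and the loupe is clear of the approach path. I'll centre over the pallet and descend.

>>> apply_moves(
  xyz=[
    [0.01, -0.016, -0.005],
    [0.01, -0.016, -0.005],
    [0.02, -0.015, -0.004],
    [0.02, 0, 0],
    [0.02, 0, 0],
    [0.015, 0, 0],
    [0, 0, 0],
    [0, 0, 0],
  ],
  twist=[-1.9, 0, 0, 0, 0, 0, 0, 0],
  claw=[1, 1, 1, 1, 1, 1, 1, 1],
)

```text
time_s: 4.05
tcp_pos: [0.4756, -0.2499, 0.0507]
ee_rot: [[0.017, -0.304, 0.953], [-0.005, 0.953, 0.304], [-1.0, -0.01, 0.015]]
wrist_force: [0.9, 0.2, -0.0]
gripper_width: 1.0
```

```bash
python3 w.py 0.467 -0.2477 0.0165 16.4
python3 - <<'E'
from h import *
p=imaging.capture('wrist');save(p,'w3.png')
E
```

```text
tcp [ 0.4756 -0.2499  0.0507] yaw 17.69 toolmove [ 0.034   0.0051 -0.008 ] twist 1.29 down [ 0.017 -0.005 -1.   ] F [ 0.86  0.21 -0.02] M [-0.026 -0.061  0.031] w 1.0 j [-10.4  25.4 -25.7   0.2 -37.9 -62.1] t 4.05
```

View pics/w3.png

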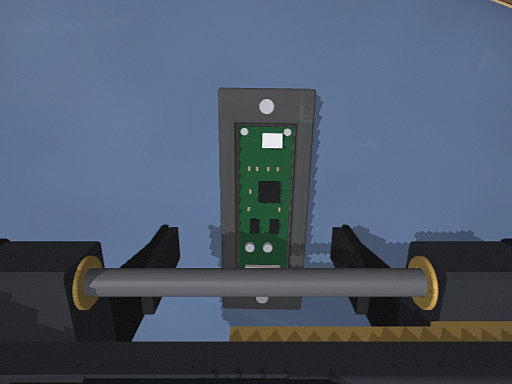

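The fast descent left about 1° of tilt. I'll rise fast and descend slowly to see whether that undoes it.

>>> apply_moves(
  xyz=[
    [-0.02, 0, 0],
    [-0.02, 0, 0],
    [-0.02, 0, 0],
    [-0.02, 0, 0],
    [0, 0, 0],
    [0, 0, 0],
  ],
  twist=[0, 0, 0, 0, 0, 0],
  claw=[1, 1, 1, 1, 1, 1],
)

```text
time_s: 4.7
tcp_pos: [0.4767, -0.2494, 0.1403]
ee_rot: [[0.028, -0.308, 0.951], [-0.008, 0.951, 0.309], [-1.0, -0.016, 0.024]]
wrist_force: [-0.0, 0.1, -0.1]
gripper_width: 1.003
```

```bash
python3 w.py 0.467 -0.2477 0.0165 16.4
```

```text
tcp [ 0.4767 -0.2494  0.1403] yaw 17.99 toolmove [ 0.1235  0.0066 -0.0118] twist 1.59 down [ 0.028 -0.008 -1.   ] F [-0.01  0.14 -0.08] M [-0.003  0.025 -0.041] w 1.003 j [-10.3  18.2 -20.7   0.2 -49.4 -61.9] t 4.7
```

>>> apply_moves(
  xyz=[
    [0, 0, 0],
    [0, 0, 0],
    [0, 0, 0],
    [0, 0, 0],
  ],
  twist=[0, 0, 0, 0],
  claw=[1, 1, 1, 1],
)

```text
time_s: 5.1
tcp_pos: [0.4755, -0.2489, 0.1384]
ee_rot: [[0.025, -0.309, 0.951], [-0.007, 0.951, 0.309], [-1.0, -0.014, 0.021]]
wrist_force: [0.4, -0.1, -0.3]
gripper_width: 1.0
```

```bash
python3 w.py 0.467 -0.2477 0.0165 16.4
```

```text
tcp [ 0.4755 -0.2489  0.1384] yaw 18.0 toolmove [ 0.1217  0.0055 -0.0103] twist 1.6 down [ 0.025 -0.007 -1.   ] F [ 0.44 -0.07 -0.26] M [ 0.074 -0.048  0.028] w 1.0 j [-10.2  18.3 -20.9   0.2 -49.4 -61.9] t 5.1
```

>>> apply_moves(
  xyz=[
    [0, 0.002, -0.006],
    [0, 0.002, -0.006],
    [0, 0, 0],
  ],
  twist=[1.6, 0, 0],
  claw=[1, 1, 1],
)

```text
time_s: 5.4
tcp_pos: [0.4611, -0.2484, 0.1367]
ee_rot: [[0.022, -0.279, 0.96], [-0.006, 0.96, 0.28], [-1.0, -0.012, 0.019]]
wrist_force: [-0.0, 1.1, 0.1]
gripper_width: 1.0
```

```bash
python3 w.py 0.467 -0.2477 0.0165 16.4
```

```text
tcp [ 0.4611 -0.2484  0.1367] yaw 16.24 toolmove [0.1203 0.0004 0.0036] twist -0.16 down [ 0.022 -0.006 -1.   ] F [-0.03  1.06  0.09] M [-0.021 -0.048 -0.065] w 1.0 j [-10.5  17.4 -22.6   0.1 -48.8 -63.4] t 5.4
```

>>> apply_moves(
  xyz=[
    [0.01, 0, 0],
    [0.01, 0, 0],
    [0.01, 0, 0],
    [0.01, 0, 0],
    [0, 0, 0],
  ],
  twist=[0, 0, 0, 0, 0],
  claw=[1, 1, 1, 1, 1],
)

```text
time_s: 5.9
tcp_pos: [0.4613, -0.2486, 0.0926]
ee_rot: [[0.021, -0.279, 0.96], [-0.005, 0.96, 0.279], [-1.0, -0.011, 0.018]]
wrist_force: [-0.3, 0.1, 0.0]
gripper_width: 1.001
```

```bash
python3 w.py 0.467 -0.2477 0.0165 16.4
```

```text
tcp [ 0.4613 -0.2486  0.0926] yaw 16.22 toolmove [0.0762 0.0001 0.0043] twist -0.18 down [ 0.021 -0.005 -1.   ] F [-0.3   0.08  0.02] M [ 0.017 -0.022 -0.034] w 1.001 j [-10.5  20.8 -25.4   0.1 -42.7 -63.4] t 5.9
```

Holding still, or moving slowly, brings the tilt back toward zero. I'll descend slowly.

>>> apply_moves(
  xyz=[
    [0.003, 0, 0.001],
    [0.003, 0, 0.001],
    [0.003, 0, 0.001],
    [0.003, 0, 0.001],
    [0.003, 0, 0.001],
    [0.003, 0, 0],
    [0.003, 0, 0],
    [0.003, 0, 0],
    [0.003, 0, 0],
    [0.003, 0, 0],
    [0.003, 0, 0],
    [0.003, 0, 0],
  ],
  twist=[-0.2, 0, 0, 0, 0, 0, 0, 0, 0, 0, 0, 0],
  claw=[1, 1, 1, 1, 1, 1, 1, 1, 1, 1, 1, 1],
)

```text
time_s: 7.1
tcp_pos: [0.4686, -0.2476, 0.0544]
ee_rot: [[0.023, -0.283, 0.959], [-0.006, 0.959, 0.284], [-1.0, -0.012, 0.02]]
wrist_force: [-0.2, 0.1, -0.2]
gripper_width: 0.998
```

```bash
python3 w.py 0.467 -0.2477 0.0165 16.4
```

```text
tcp [ 0.4686 -0.2476  0.0544] yaw 16.48 toolmove [ 0.0378  0.0008 -0.0023] twist 0.08 down [ 0.023 -0.006 -1.   ] F [-0.24  0.15 -0.15] M [-0.015 -0.077 -0.016] w 0.998 j [-10.2  24.4 -26.8   0.2 -37.5 -63.5] t 7.1
```

>>> apply_moves(
  xyz=[
    [0, 0, 0],
    [0, 0, 0],
    [0, 0, 0],
    [0, 0, 0],
    [0, 0, 0],
    [0, 0, 0],
  ],
  twist=[0, 0, 0, 0, 0, 0],
  claw=[1, 1, 1, 1, 1, 1],
)

```text
time_s: 7.7
tcp_pos: [0.4686, -0.2476, 0.0542]
ee_rot: [[0.023, -0.283, 0.959], [-0.006, 0.959, 0.284], [-1.0, -0.012, 0.02]]
wrist_force: [-0.1, -0.3, -0.2]
gripper_width: 0.995
```

```bash
python3 w.py 0.467 -0.2477 0.0165 16.4
```

```text
tcp [ 0.4686 -0.2476  0.0542] yaw 16.48 toolmove [ 0.0376  0.0008 -0.0023] twist 0.08 down [ 0.023 -0.006 -1.   ] F [-0.12 -0.3  -0.22] M [ 0.044 -0.082  0.014] w 0.995 j [-10.2  24.4 -26.8   0.2 -37.5 -63.5] t 7.7
```

>>> apply_moves(
  xyz=[
    [0, 0, -0.02],
    [0, 0, 0],
    [0, 0, 0],
  ],
  twist=[0, 0, 0],
  claw=[1, 1, 1],
)

```text
time_s: 8.0
tcp_pos: [0.45, -0.2535, 0.0542]
ee_rot: [[0.024, -0.284, 0.959], [-0.007, 0.959, 0.284], [-1.0, -0.013, 0.021]]
wrist_force: [0.9, -0.6, -0.2]
gripper_width: 1.0
```

```bash
python3 w.py 0.467 -0.2477 0.0165 16.4
```

```text
tcp [ 0.45   -0.2535  0.0542] yaw 16.52 toolmove [0.038  0.0012 0.0171] twist 0.12 down [ 0.024 -0.007 -1.   ] F [ 0.9  -0.59 -0.21] M [-0.003 -0.091 -0.017] w 1.0 j [-11.3  23.4 -28.7   0.2 -36.5 -62.3] t 8.0
```

>>> apply_moves(
  xyz=[
    [0, 0, 0.02],
    [0, 0, 0],
    [0, 0, 0],
  ],
  twist=[0, 0, 0],
  claw=[1, 1, 1],
)

```text
time_s: 8.3
tcp_pos: [0.4705, -0.2476, 0.0549]
ee_rot: [[0.025, -0.284, 0.958], [-0.007, 0.959, 0.284], [-1.0, -0.014, 0.022]]
wrist_force: [0.5, -0.2, 0.1]
gripper_width: 0.999
```

```bash
python3 w.py 0.467 -0.2477 0.0165 16.4
```

```text
tcp [ 0.4705 -0.2476  0.0549] yaw 16.52 toolmove [ 0.0383  0.0014 -0.0042] twist 0.12 down [ 0.025 -0.007 -1.   ] F [ 0.49 -0.24  0.1 ] M [-0.076 -0.034 -0.044] w 0.999 j [-10.2  24.4 -26.6   0.2 -37.5 -63.5] t 8.3
```

>>> apply_moves(
  xyz=[
    [-0.01, 0, 0],
    [-0.01, 0, 0],
    [-0.01, 0, 0],
    [-0.01, 0, 0],
    [-0.01, 0, 0],
    [0, 0, 0],
    [0, 0, 0],
  ],
  twist=[0, 0, 0, 0, 0, 0, 0],
  claw=[1, 1, 1, 1, 1, 1, 1],
)

```text
time_s: 9.0
tcp_pos: [0.4687, -0.2475, 0.111]
ee_rot: [[0.028, -0.283, 0.959], [-0.007, 0.959, 0.284], [-1.0, -0.015, 0.024]]
wrist_force: [0.2, -0.9, -0.1]
gripper_width: 0.998
```

```bash
python3 w.py 0.467 -0.2477 0.0165 16.4
```

```text
tcp [ 0.4687 -0.2475  0.111 ] yaw 16.49 toolmove [ 0.0944  0.0018 -0.004 ] twist 0.09 down [ 0.028 -0.007 -1.   ] F [ 0.17 -0.88 -0.08] M [-0.024  0.012  0.004] w 0.998 j [-10.2  19.6 -23.7   0.2 -45.  -63.4] t 9.0
```

>>> apply_moves(
  xyz=[
    [0.025, 0, 0],
    [0.025, 0, 0],
    [0, 0, 0],
    [0, 0, 0],
  ],
  twist=[0, 0, 0, 0],
  claw=[1, 1, 1, 1],
)

```text
time_s: 9.4
tcp_pos: [0.4706, -0.2482, 0.0605]
ee_rot: [[0.029, -0.284, 0.958], [-0.008, 0.959, 0.284], [-1.0, -0.016, 0.026]]
wrist_force: [0.2, -0.5, -1.0]
gripper_width: 1.0
```

```bash
python3 w.py 0.467 -0.2477 0.0165 16.4
```

```text
tcp [ 0.4706 -0.2482  0.0605] yaw 16.5 toolmove [ 0.0439  0.0022 -0.0045] twist 0.1 down [ 0.029 -0.008 -1.   ] F [ 0.19 -0.47 -0.97] M [-0.    -0.042 -0.043] w 1.0 j [-10.2  23.9 -26.5   0.3 -37.9 -63.5] t 9.4
```

>>> apply_moves(
  xyz=[
    [-0.05, 0, 0],
  ],
  twist=[0],
  claw=[1],
)

```text
time_s: 9.5
tcp_pos: [0.4647, -0.2465, 0.1048]
ee_rot: [[0.013, -0.282, 0.959], [-0.004, 0.959, 0.282], [-1.0, -0.007, 0.011]]
wrist_force: [0.2, -0.1, 0.7]
gripper_width: 1.002
```

```bash
python3 w.py 0.467 -0.2477 0.0165 16.4; python3 -c "
from h import *
imaging.capture('side')
s=r.sense();print(s['tcp_pos'],np.round(np.array(s['ee_rot'])[:,0],4))
imaging.capture('side')
s=r.sense();print(s['tcp_pos'],np.round(np.array(s['ee_rot'])[:,0],4))"
```

```text
tcp [ 0.4647 -0.2465  0.1048] yaw 16.4 toolmove [ 0.0883 -0.0012  0.0009] twist 0.0 down [ 0.013 -0.004 -1.   ] F [ 0.18 -0.1   0.66] M [-0.066 -0.125 -0.014] w 1.002 j [-10.2  20.1 -24.    0.1 -45.1 -63.5] t 9.5
[ 0.47190783 -0.24908789  0.11734281] [ 0.035  -0.0118 -0.9993]
[ 0.47335758 -0.24915038  0.11655017] [ 0.0403 -0.0122 -0.9991]
```

>>> apply_moves(
  xyz=[
    [0.03, 0, 0],
  ],
  twist=[0],
  claw=[1],
)

```text
time_s: 9.7
tcp_pos: [0.4788, -0.2506, 0.092]
ee_rot: [[0.053, -0.286, 0.957], [-0.016, 0.958, 0.287], [-0.998, -0.03, 0.047]]
wrist_force: [1.3, 0.1, -0.9]
gripper_width: 0.997
```

```bash
python3 w.py 0.467 -0.2477 0.0165 16.4; python3 -c "
from h import *
imaging.capture('side')
s=r.sense();print(s['tcp_pos'],np.round(np.array(s['ee_rot'])[:,0],4))
imaging.capture('side')
s=r.sense();print(s['tcp_pos'],np.round(np.array(s['ee_rot'])[:,0],4))"
```

```text
tcp [ 0.4788 -0.2506  0.092 ] yaw 16.72 toolmove [ 0.0747  0.0084 -0.014 ] twist 0.32 down [ 0.053 -0.016 -0.998] F [ 1.28  0.1  -0.89] M [ 0.022 -0.036 -0.006] w 0.997 j [-10.2  21.4 -24.7   0.5 -40.8 -63.5] t 9.7
[ 0.47503268 -0.2493988   0.0857462 ] [ 0.0426 -0.0121 -0.999 ]
[ 0.47348313 -0.24916009  0.08578761] [ 0.038  -0.0112 -0.9992]
```

>>> apply_moves(
  xyz=[
    [-0.05, 0, 0],
    [0, 0, 0],
    [0, 0, 0],
  ],
  twist=[0, 0, 0],
  claw=[1, 1, 1],
)

```text
time_s: 10.1
tcp_pos: [0.471, -0.2487, 0.1385]
ee_rot: [[0.035, -0.285, 0.958], [-0.011, 0.958, 0.286], [-0.999, -0.021, 0.03]]
wrist_force: [-0.7, 0.5, 0.5]
gripper_width: 1.002
```

```bash
python3 w.py 0.467 -0.2477 0.0165 16.4
```

```text
tcp [ 0.471  -0.2487  0.1385] yaw 16.63 toolmove [ 0.1218  0.0047 -0.0072] twist 0.23 down [ 0.035 -0.011 -0.999] F [-0.66  0.47  0.5 ] M [0.005 0.051 0.021] w 1.002 j [-10.2  17.6 -22.    0.4 -48.3 -63.4] t 10.1
```

>>> apply_moves(
  xyz=[
    [0, 0, -0.05],
  ],
  twist=[0],
  claw=[1],
)

```text
time_s: 10.2
tcp_pos: [0.4284, -0.2635, 0.139]
ee_rot: [[0.042, -0.29, 0.956], [-0.015, 0.957, 0.291], [-0.999, -0.026, 0.036]]
wrist_force: [-0.1, -1.4, -0.3]
gripper_width: 0.997
```

```bash
cat > st.py <<'E'
from h import *
def q():
    s=r.sense();print(round(s['time_s'],2),np.round(s['tcp_pos'],4),np.round(np.array(s['ee_rot'])[:,0],4),np.round(np.array(s['joints'])[[1,2,3,4]],2))
q()
for i in range(2): imaging.capture('side');q()
E
python3 st.py
```

```text
10.2 [ 0.4284 -0.2635  0.139 ] [ 0.0421 -0.0147 -0.999 ] [ 14.79 -26.17   0.39 -46.5 ]
10.25 [ 0.4161 -0.2627  0.1366] [ 0.0296 -0.0087 -0.9995] [ 14.34 -27.12   0.14 -46.78]
10.3 [ 0.4181 -0.2627  0.1367] [ 0.0308 -0.0094 -0.9995] [ 14.45 -26.96   0.17 -46.75]
```

>>> apply_moves(
  xyz=[
    [0, 0, 0.05],
  ],
  twist=[0],
  claw=[1],
)

```text
time_s: 10.4
tcp_pos: [0.4608, -0.2492, 0.1382]
ee_rot: [[0.027, -0.277, 0.96], [-0.008, 0.961, 0.277], [-1.0, -0.015, 0.023]]
wrist_force: [0.5, -1.2, 1.3]
gripper_width: 0.999
```

```bash
python3 st.py
```

```text
10.4 [ 0.4608 -0.2492  0.1382] [ 0.0266 -0.008  -0.9996] [ 17.13 -22.74   0.23 -48.55]
10.45 [ 0.4718 -0.2486  0.1395] [ 0.0367 -0.0122 -0.9993] [ 17.59 -21.89   0.42 -48.32]
10.5 [ 0.4701 -0.2486  0.1392] [ 0.0352 -0.0114 -0.9993] [ 17.53 -22.03   0.38 -48.34]
```

>>> apply_moves(
  xyz=[
    [-0.05, 0, 0],
    [-0.03, 0, 0],
    [-0.02, 0, 0],
    [-0.012, 0, 0],
    [-0.006, 0, 0],
    [-0.003, 0, 0],
    [0, 0, 0],
  ],
  twist=[0, 0, 0, 0, 0, 0, 0],
  claw=[1, 1, 1, 1, 1, 1, 1],
)

```text
time_s: 11.2
tcp_pos: [0.465, -0.2463, 0.2626]
ee_rot: [[0.029, -0.287, 0.958], [-0.011, 0.958, 0.287], [-1.0, -0.019, 0.025]]
wrist_force: [-0.5, -0.2, -0.0]
gripper_width: 0.998
```

```bash
python3 st.py
```

```text
11.2 [ 0.465  -0.2463  0.2626] [ 0.0294 -0.0107 -0.9995] [ 10.42 -12.19   0.34 -65.63]
11.25 [ 0.4648 -0.2463  0.2622] [ 0.0286 -0.0104 -0.9995] [ 10.44 -12.22   0.33 -65.62]
11.3 [ 0.4647 -0.2463  0.2619] [ 0.028  -0.0102 -0.9996] [ 10.46 -12.24   0.33 -65.62]
```

>>> apply_moves(
  xyz=[
    [0.006, 0, 0],
    [0.01, 0, 0],
    [0.016, 0, 0],
    [0.022, 0, 0],
    [0.03, 0, 0],
    [0, 0, 0],
    [0, 0, 0],
  ],
  twist=[0, 0, 0, 0, 0, 0, 0],
  claw=[1, 1, 1, 1, 1, 1, 1],
)

```text
time_s: 12.0
tcp_pos: [0.4646, -0.2466, 0.1686]
ee_rot: [[0.019, -0.286, 0.958], [-0.008, 0.958, 0.287], [-1.0, -0.013, 0.016]]
wrist_force: [-0.0, 0.1, 0.2]
gripper_width: 1.001
```

```bash
python3 st.py
```

```text
12.0 [ 0.4646 -0.2466  0.1686] [ 0.0189 -0.0081 -0.9998] [ 15.48 -20.     0.33 -53.38]
12.05 [ 0.4642 -0.2463  0.1683] [ 0.0183 -0.0073 -0.9998] [ 15.48 -20.02   0.28 -53.4 ]
12.1 [ 0.4646 -0.2465  0.1691] [ 0.02   -0.0077 -0.9998] [ 15.43 -19.97   0.29 -53.39]
```

Gentle starts with hard stops when descending (and the reverse when rising) reduce the tilt. I'll run one more cycle.

>>> apply_moves(
  xyz=[
    [-0.05, 0, 0],
    [-0.03, 0, 0],
    [-0.02, 0, 0],
    [-0.012, 0, 0],
    [-0.006, 0, 0],
    [-0.003, 0, 0],
    [0.006, 0, 0],
    [0.012, 0, 0],
    [0.018, 0, 0],
    [0.03, 0, 0],
    [0, 0, 0],
    [0, 0, 0],
  ],
  twist=[0, 0, 0, 0, 0, 0, 0, 0, 0, 0, 0, 0],
  claw=[1, 1, 1, 1, 1, 1, 1, 1, 1, 1, 1, 1],
)

```text
time_s: 13.3
tcp_pos: [0.4633, -0.2463, 0.2284]
ee_rot: [[0.025, -0.286, 0.958], [-0.009, 0.958, 0.286], [-1.0, -0.016, 0.021]]
wrist_force: [0.4, -0.4, 0.3]
gripper_width: 1.001
```

```bash
python3 st.py
```

```text
13.3 [ 0.4633 -0.2463  0.2284] [ 0.0246 -0.0092 -0.9997] [ 11.91 -15.38   0.31 -61.23]
13.35 [ 0.4629 -0.246   0.228 ] [ 0.0238 -0.0082 -0.9997] [ 11.91 -15.41   0.26 -61.25]
13.4 [ 0.4634 -0.2462  0.2288] [ 0.0255 -0.0088 -0.9996] [ 11.87 -15.35   0.27 -61.25]
```

>>> apply_moves(
  xyz=[
    [0.006, 0, 0],
    [0.012, 0, 0],
    [0.018, 0, 0],
    [0.03, 0, 0],
    [0, 0, 0],
    [0, 0, 0],
  ],
  twist=[0, 0, 0, 0, 0, 0],
  claw=[1, 1, 1, 1, 1, 1],
)

```text
time_s: 14.0
tcp_pos: [0.4679, -0.2476, 0.1635]
ee_rot: [[0.035, -0.286, 0.958], [-0.011, 0.958, 0.286], [-0.999, -0.021, 0.03]]
wrist_force: [0.4, -0.2, 0.5]
gripper_width: 1.001
```

```bash
python3 st.py;python3 w.py 0.467 -0.2477 0.0165 16.4
```

```text
14.0 [ 0.4679 -0.2476  0.1635] [ 0.0346 -0.0114 -0.9993] [ 15.71 -20.55   0.38 -51.68]
14.05 [ 0.4676 -0.2474  0.1633] [ 0.0339 -0.0107 -0.9994] [ 15.71 -20.57   0.34 -51.7 ]
14.1 [ 0.4678 -0.2474  0.1637] [ 0.0349 -0.0109 -0.9993] [ 15.67 -20.55   0.34 -51.7 ]
tcp [ 0.4678 -0.2474  0.1637] yaw 16.63 toolmove [ 0.1471  0.003  -0.0053] twist 0.23 down [ 0.035 -0.011 -0.999] F [-0.29  0.74  0.57] M [-0.003  0.016 -0.014] w 0.996 j [-10.1  15.7 -20.5   0.3 -51.7 -63.4] t 14.1
```

>>> apply_moves(
  xyz=[
    [0.006, 0, 0],
    [0.01, 0, 0],
    [0.016, 0, 0],
    [0.022, 0, 0],
    [0.03, 0, 0],
    [0, 0, 0],
    [0, 0, 0],
  ],
  twist=[0, 0, 0, 0, 0, 0, 0],
  claw=[1, 1, 1, 1, 1, 1, 1],
)

```text
time_s: 14.8
tcp_pos: [0.4748, -0.2495, 0.0808]
ee_rot: [[0.046, -0.286, 0.957], [-0.014, 0.958, 0.287], [-0.999, -0.027, 0.04]]
wrist_force: [0.7, -0.1, 0.3]
gripper_width: 0.997
```

```bash
python3 st.py;python3 w.py 0.467 -0.2477 0.0165 16.4
```

```text
14.8 [ 0.4748 -0.2495  0.0808] [ 0.0462 -0.014  -0.9988] [ 22.11 -25.6    0.51 -39.54]
14.85 [ 0.4745 -0.2493  0.0807] [ 0.0458 -0.0136 -0.9989] [ 22.1  -25.62   0.47 -39.56]
14.9 [ 0.4748 -0.2493  0.0812] [ 0.047  -0.0138 -0.9988] [ 22.05 -25.61   0.47 -39.55]
tcp [ 0.4748 -0.2493  0.0812] yaw 16.67 toolmove [ 0.0642  0.0055 -0.0096] twist 0.27 down [ 0.047 -0.014 -0.999] F [ 0.06 -0.09 -0.58] M [-0.026  0.019  0.011] w 1.0 j [-10.2  22.1 -25.6   0.5 -39.6 -63.5] t 14.9
```

>>> apply_moves(
  xyz=[
    [-0.05, 0, 0],
    [0, 0, 0],
  ],
  twist=[0, 0],
  claw=[1, 1],
)

```text
time_s: 15.1
tcp_pos: [0.4737, -0.2492, 0.1333]
ee_rot: [[0.049, -0.287, 0.957], [-0.015, 0.958, 0.288], [-0.999, -0.029, 0.042]]
wrist_force: [0.8, -0.9, 0.8]
gripper_width: 0.999
```

```bash
python3 st.py
```

```text
15.1 [ 0.4737 -0.2492  0.1333] [ 0.0488 -0.0152 -0.9987] [ 17.9  -22.57   0.5  -46.62]
15.15 [ 0.4712 -0.2481  0.1299] [ 0.0424 -0.012  -0.999 ] [ 18.08 -22.83   0.34 -46.58]
15.2 [ 0.4698 -0.2477  0.1282] [ 0.039  -0.0108 -0.9992] [ 18.18 -22.97   0.3  -46.54]
```

>>> apply_moves(
  xyz=[
    [-0.05, 0, 0],
    [0, 0, 0],
  ],
  twist=[0, 0],
  claw=[1, 1],
)

```text
time_s: 15.4
tcp_pos: [0.4677, -0.2472, 0.1772]
ee_rot: [[0.038, -0.285, 0.958], [-0.011, 0.958, 0.285], [-0.999, -0.022, 0.034]]
wrist_force: [0.9, 0.3, -0.5]
gripper_width: 0.999
```

```bash
python3 st.py
```

```text
15.4 [ 0.4677 -0.2472  0.1772] [ 0.0385 -0.011  -0.9992] [ 14.73 -19.64   0.29 -53.35]
15.45 [ 0.465  -0.246   0.1733] [ 0.0313 -0.0072 -0.9995] [ 14.91 -19.95   0.11 -53.3 ]
15.5 [ 0.4637 -0.2456  0.1715] [ 0.0276 -0.006  -0.9996] [ 15.01 -20.09   0.07 -53.28]
```

>>> apply_moves(
  xyz=[
    [-0.05, 0, 0],
    [0, 0, 0],
  ],
  twist=[0, 0],
  claw=[1, 1],
)

```text
time_s: 15.7
tcp_pos: [0.4612, -0.2452, 0.2199]
ee_rot: [[0.023, -0.283, 0.959], [-0.005, 0.959, 0.283], [-1.0, -0.012, 0.021]]
wrist_force: [0.6, 1.1, 0.3]
gripper_width: 1.0
```

```bash
python3 st.py
```

```text
15.7 [ 0.4612 -0.2452  0.2199] [ 0.0231 -0.0052 -0.9997] [ 12.18 -16.23   0.07 -60.23]
15.75 [ 0.4585 -0.2438  0.2154] [ 1.520e-02 -7.000e-04 -9.999e-01] [ 12.37 -16.59  -0.13 -60.18]
15.8 [ 0.4574 -0.2434  0.2137] [ 1.170e-02  6.000e-04 -9.999e-01] [ 12.45 -16.73  -0.17 -60.17]
```

>>> apply_moves(
  xyz=[
    [0.05, 0, 0],
  ],
  twist=[0],
  claw=[1],
)

```text
time_s: 15.9
tcp_pos: [0.4624, -0.2448, 0.1686]
ee_rot: [[0.026, -0.282, 0.959], [-0.004, 0.959, 0.283], [-1.0, -0.011, 0.023]]
wrist_force: [1.8, -0.7, -1.0]
gripper_width: 1.0
```

```bash
python3 st.py
```

```text
15.9 [ 0.4624 -0.2448  0.1686] [ 0.0256 -0.0041 -0.9997] [ 1.512e+01 -2.038e+01 -3.000e-02 -5.302e+01]
15.95 [ 0.4541 -0.2416  0.1561] [ 0.0024  0.0057 -1.    ] [ 15.78 -21.37  -0.44 -52.77]
16.0 [ 0.453  -0.2417  0.1577] [-0.0023  0.0056 -1.    ] [ 15.7  -21.23  -0.37 -53.25]
```

>>> apply_moves(
  xyz=[
    [0.05, 0, 0],
  ],
  twist=[0],
  claw=[1],
)

```text
time_s: 16.1
tcp_pos: [0.4577, -0.2432, 0.1182]
ee_rot: [[0.008, -0.281, 0.96], [0.001, 0.96, 0.281], [-1.0, -0.001, 0.008]]
wrist_force: [1.9, 0.1, 0.2]
gripper_width: 1.002
```

```bash
python3 st.py
```

```text
16.1 [ 0.4577 -0.2432  0.1182] [ 0.008   0.0011 -1.    ] [ 18.62 -23.87  -0.2  -47.08]
16.15 [ 0.4497 -0.2403  0.1075] [-0.0129  0.0097 -0.9999] [ 19.28 -24.67  -0.57 -46.88]
16.2 [ 0.4492 -0.2405  0.1096] [-0.0153  0.0094 -0.9998] [ 19.14 -24.53  -0.51 -47.29]
```

The up-row, zero-row, then settle pattern works well. I can now steer the tilt, so I'll centre while descending moderately.

>>> apply_moves(
  xyz=[
    [0.012, -0.001, 0.005],
    [0.012, -0.001, 0.005],
    [0.012, 0, 0.005],
    [0, 0, 0],
  ],
  twist=[0, 0, 0, 0],
  claw=[1, 1, 1, 1],
)

```text
time_s: 16.6
tcp_pos: [0.4684, -0.2391, 0.0753]
ee_rot: [[-0.009, -0.28, 0.96], [0.006, 0.96, 0.28], [-1.0, 0.008, -0.007]]
wrist_force: [-0.3, 1.1, -0.1]
gripper_width: 1.002
```

```bash
python3 st.py;python3 w.py 0.467 -0.2477 0.0165 16.4
```

```text
16.6 [ 0.4684 -0.2391  0.0753] [-0.0092  0.0061 -0.9999] [ 23.06 -24.63  -0.38 -42.88]
16.65 [ 0.4688 -0.2393  0.0761] [-0.0078  0.0055 -1.    ] [ 22.99 -24.6   -0.35 -42.91]
16.7 [ 0.4688 -0.2394  0.0766] [-0.0071  0.0054 -1.    ] [ 22.93 -24.6   -0.34 -42.92]
tcp [ 0.4688 -0.2394  0.0766] yaw 16.26 toolmove [ 0.0601 -0.0079 -0.0037] twist -0.14 down [-0.007  0.005 -1.   ] F [ 0.39  0.39 -0.29] M [-0.036 -0.106  0.028] w 0.999 j [ -9.5  22.9 -24.6  -0.3 -42.9 -64. ] t 16.7
```

>>> apply_moves(
  xyz=[
    [0.009, -0.002, -0.001],
    [0.009, -0.002, -0.001],
    [0.009, -0.002, -0.001],
    [0.009, -0.002, 0],
    [0.006, 0, 0],
    [0.003, 0, 0],
    [0, 0, 0],
  ],
  twist=[0, 0, 0, 0, 0, 0, 0],
  claw=[1, 1, 1, 1, 1, 1, 1],
)

```text
time_s: 17.4
tcp_pos: [0.4679, -0.2489, 0.0288]
ee_rot: [[-0.005, -0.279, 0.96], [0.005, 0.96, 0.279], [-1.0, 0.006, -0.004]]
wrist_force: [0.7, -0.1, -0.1]
gripper_width: 0.999
```

```bash
python3 st.py;python3 w.py 0.467 -0.2477 0.0165 16.4
```

```text
17.4 [ 0.4679 -0.2489  0.0288] [-0.0053  0.0049 -1.    ] [ 27.34 -26.5   -0.37 -36.51]
17.45 [ 0.4681 -0.2489  0.029 ] [-0.0049  0.0048 -1.    ] [ 27.32 -26.49  -0.37 -36.52]
17.5 [ 0.4683 -0.2489  0.0294] [-0.0042  0.0046 -1.    ] [ 27.29 -26.47  -0.36 -36.53]
tcp [ 0.4683 -0.2489  0.0294] yaw 16.25 toolmove [ 0.0129  0.0015 -0.0009] twist -0.15 down [-0.004  0.005 -1.   ] F [0.22 0.04 0.4 ] M [-0.015 -0.157 -0.022] w 1.003 j [-10.6  27.3 -26.5  -0.4 -36.5 -62.9] t 17.5
```

>>> apply_moves(
  xyz=[
    [0.004, 0.001, 0],
    [0.004, 0, 0],
    [0.003, 0, 0],
    [0.001, 0, 0],
    [0, 0, 0],
  ],
  twist=[0, 0, 0, 0, 0],
  claw=[1, 1, 1, 1, 1],
)

```text
time_s: 18.0
tcp_pos: [0.4688, -0.2478, 0.0174]
ee_rot: [[-0.002, -0.28, 0.96], [0.004, 0.96, 0.28], [-1.0, 0.004, -0.001]]
wrist_force: [0.6, 0.1, 0.1]
gripper_width: 1.0
```

```bash
python3 w.py 0.467 -0.2477 0.0165 16.4
```

```text
tcp [ 0.4688 -0.2478  0.0174] yaw 16.28 toolmove [ 0.0009  0.0005 -0.0017] twist -0.12 down [-0.002  0.004 -1.   ] F [0.6  0.08 0.11] M [-0.024 -0.141 -0.006] w 1.0 j [-10.4  28.3 -27.1  -0.4 -34.7 -63. ] t 18.0
```

>>> apply_moves(
  xyz=[
    [0.001, 0, -0.001],
    [0, 0, 0],
    [0, 0, 0],
    [0, 0, 0],
    [0, 0, 0],
    [0, 0, 0],
  ],
  twist=[0, 0, 0, 0, 0, 0],
  claw=[0, 0, 0, 0, 0, 0],
)

```text
time_s: 18.6
tcp_pos: [0.4679, -0.2481, 0.0166]
ee_rot: [[-0.001, -0.28, 0.96], [0.004, 0.96, 0.28], [-1.0, 0.004, -0.0]]
wrist_force: [0.3, -0.1, -1.0]
gripper_width: 0.636
```

```bash
python3 w.py 0.467 -0.2477 0.0165 16.4
```

```text
tcp [ 0.4679 -0.2481  0.0166] yaw 16.27 toolmove [ 0.0001  0.0006 -0.0008] twist -0.13 down [-0.001  0.004 -1.   ] F [ 0.3  -0.14 -0.99] M [-0.048 -0.08  -0.012] w 0.636 j [-10.5  28.4 -27.2  -0.4 -34.5 -62.9] t 18.6
```

>>> apply_moves(
  xyz=[
    [-0.004, 0, 0],
    [-0.008, 0, 0],
    [-0.012, 0, 0],
    [-0.015, 0, 0],
    [-0.015, 0, 0],
    [-0.015, 0.01, 0],
    [-0.015, 0.02, 0],
    [-0.015, 0.02, 0],
    [-0.015, 0.02, 0],
    [-0.015, 0.02, 0],
    [-0.008, 0.01, 0],
    [0, 0, 0],
  ],
  twist=[0, 0, 0, 0, 0, 0, 2, 2, 2, 2, 2, 0],
  claw=[0, 0, 0, 0, 0, 0, 0, 0, 0, 0, 0, 0],
)

```text
time_s: 19.8
tcp_pos: [0.4449, -0.1484, 0.1689]
ee_rot: [[0.008, -0.101, 0.995], [0.004, 0.995, 0.101], [-1.0, 0.003, 0.008]]
wrist_force: [0.3, -0.5, -1.6]
gripper_width: 0.641
```

```bash
python3 st.py; python3 w.py 0.5 0.12 0.2 4.5
python3 - <<'E'
from h import *
p=imaging.capture('wrist');save(p,'w4.png')
np.savez('w4.npz',**{k:np.array(p[k]) for k in('mtx','view')})
for q in ['magazine','key_wing','pallet']:
  for d in imaging.regions_of(q,p)[:2]:
    ys,xs=np.nonzero(d['mask']);print(q,d['p'],d['centre'],xs.min(),xs.max(),ys.min(),ys.max())
p=imaging.capture('side');save(p,'d4.png')
E
```

```text
19.8 [ 0.4449 -0.1484  0.1689] [ 0.0076  0.0042 -1.    ] [ 10.49 -26.54  -0.29 -52.53]
19.85 [ 0.4448 -0.1488  0.1684] [ 0.0069  0.0042 -1.    ] [ 10.55 -26.56  -0.29 -52.5 ]
19.9 [ 0.4444 -0.1492  0.1675] [ 0.0052  0.0042 -1.    ] [ 10.64 -26.59  -0.3  -52.47]
tcp [ 0.4444 -0.1492  0.1675] yaw 5.75 toolmove [-0.0311  0.2624  0.0824] twist 1.25 down [ 0.005  0.004 -1.   ] F [-0.24 -0.78 -2.13] M [-0.072 -0.047 -0.007] w 0.64 j [  1.2  10.6 -26.6  -0.3 -52.5 -85.3] t 19.9
magazine 0.95 [484.0, 199.5] 450 511 142 267
pallet 0.77 [252.3, 194.1] 195 312 101 327
```

View pics/w4.png

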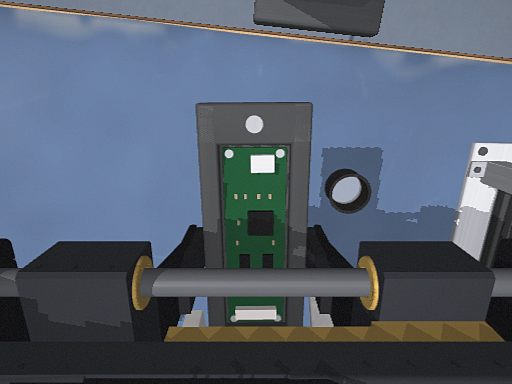

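View pics/d4.png

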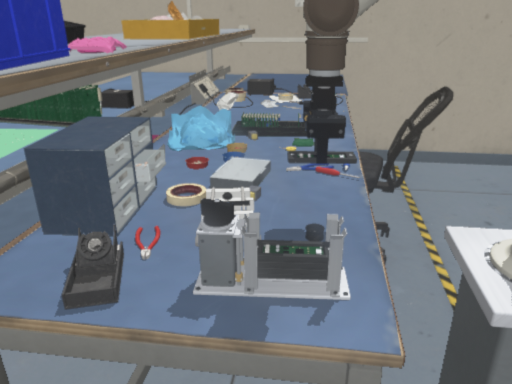

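The pallet is held level in the jaws, at wrist pixels (195–312, 101–327). I'll move closer to see the elevator from above.

>>> apply_moves(
  xyz=[
    [-0.008, 0.015, 0],
    [-0.008, 0.025, 0],
    [-0.008, 0.025, 0],
    [-0.008, 0.025, 0],
    [-0.008, 0.02, 0],
    [-0.004, 0.01, 0],
    [0, 0, 0],
  ],
  twist=[1.2, 0, 0, 0, 0, 0, 0],
  claw=[0, 0, 0, 0, 0, 0, 0],
)

```text
time_s: 20.85
tcp_pos: [0.4338, -0.0293, 0.2076]
ee_rot: [[-0.008, -0.07, 0.997], [0.003, 0.998, 0.07], [-1.0, 0.003, -0.008]]
wrist_force: [0.3, -0.9, -1.6]
gripper_width: 0.639
```

```bash
python3 st.py; python3 w.py 0.5 0.12 0.2 4.5
python3 - <<'E'
from h import *
p=imaging.capture('wrist');save(p,'w5.png')
np.savez('w5.npz',**{k:np.array(p[k]) for k in('mtx','view')})
a=cv2.cvtColor(p['pixels'],cv2.COLOR_RGB2BGR)[90:290,250:512]
cv2.imwrite('pics/w5c.png',cv2.resize(a,None,fx=3,fy=3,interpolation=cv2.INTER_CUBIC))
E
```

```text
20.85 [ 0.4338 -0.0293  0.2076] [-0.0083  0.0028 -1.    ] [  4.99 -26.84  -0.35 -58.58]
20.9 [ 0.4336 -0.0298  0.2072] [-0.0092  0.0026 -1.    ] [  5.02 -26.87  -0.35 -58.57]
20.95 [ 0.4333 -0.0301  0.207 ] [-0.0098  0.0024 -0.9999] [  5.03 -26.89  -0.35 -58.57]
tcp [ 0.4333 -0.0301  0.207 ] yaw 3.94 toolmove [0.0067 0.1452 0.0769] twist -0.56 down [-0.01   0.002 -1.   ] F [ 0.25 -0.46 -1.97] M [-0.012 -0.132 -0.027] w 0.64 j [  17.4    5.   -26.9   -0.4  -58.6 -103.3] t 20.95
```

View pics/w5c.png

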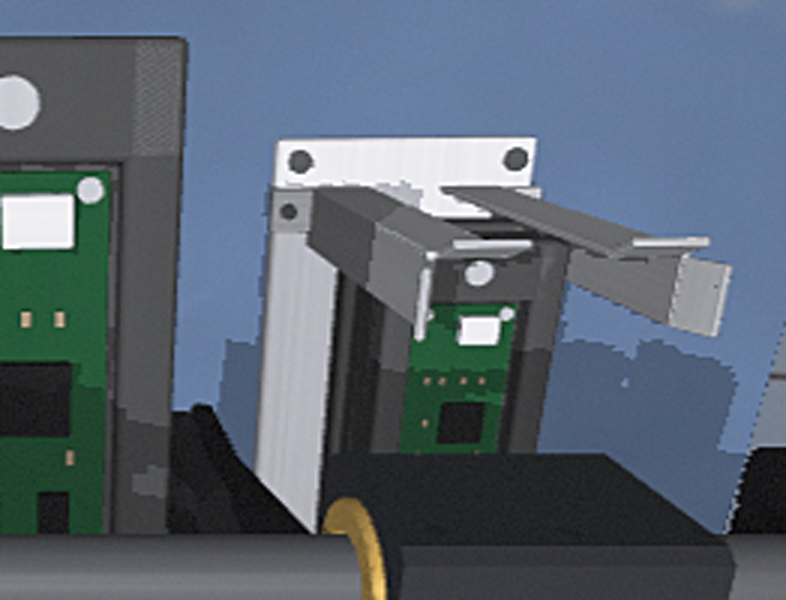

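```bash
cat > mag.py <<'E'
from h import *
p=dict(np.load('w5.npz'))
W=lambda x,y,z:atz(p,(250+x/3,90+y/3),z)[:2]
a=W(275,140,.008);b=W(537,138,.008);c=W(258,485,.008)
print('plate',np.round([a,b,c],4),np.linalg.norm(a-b))
print('yaw edge',np.degrees(np.arctan2(-(b-a)[0],(b-a)[1])),'yaw long',np.degrees(np.arctan2((c-a)[1],(c-a)[0])))
print('lips',np.round([W(425,300,.122),W(712,300,.122),W(492,243,.122),W(672,242,.122)],4))
q=imaging.capture('side');S=lambda x,y,z:atz(q,(180+x/4,170+y/4),z)[:2]
f=[S(308,252,.122),S(600,263,.122),S(320,173,.122),S(588,179,.122)]
print('posts',np.round(f,4),np.round(np.mean(f,0),4),np.linalg.norm(f[0]-f[1]),np.linalg.norm(f[2]-f[3]),[np.degrees(np.arctan2(*(f[i]-f[i+1])[::-1])) for i in(0,2)])
sc=imaging.capture('scene')
rs=[]
for im in (sc,q):
    d=imaging.regions_of('key_wing',im)[0];ys,xs=np.nonzero(d['mask']);print(d['p'],d['centre'],xs.min(),xs.max(),ys.min(),ys.max());rs.append(ray(im,d['centre']))
(o1,d1),(o2,d2)=rs;t=np.linalg.lstsq(np.c_[d1,-d2],o2-o1,rcond=None)[0];print('key',o1+t[0]*d1,o2+t[1]*d2)
E
python3 mag.py
```

```text
plate [[0.3895 0.0641]
 [0.3822 0.1608]
 [0.5302 0.0779]] 0.09706459799468124
yaw edge 4.35732483913281 yaw long 5.617989730926398
lips [[0.4171 0.0766]
 [0.4119 0.1519]
 [0.4008 0.0909]
 [0.3973 0.1372]]
posts [[0.5377 0.1662]
 [0.4201 0.1597]
 [0.5437 0.0908]
 [0.4249 0.0811]] [0.4816 0.1244] 0.11781169796432724 0.11918344873862513 [np.float64(3.1686085269457167), np.float64(4.6733681307861445)]Traceback (most recent call last):
  File "mag.py", line 14, in <module>
    d=imaging.regions_of('key_wing',im)[0];ys,xs=np.nonzero(d['mask']);print(d['p'],d['centre'],xs.min(),xs.max(),ys.min(),ys.max());rs.append(ray(im,d['centre']))
      ~~~~~~~~~~~~~~~~~~~~~~~~~~~~~~~~~^^^
IndexError: list index out of range
```

The elevator centre comes out at about (0.482, 0.1205), yaw 4.5°, with the wrist and side estimates agreeing to 0–4 mm. I'll move the pallet above it.

```bash
python3 w.py 0.482 0.1205 0.19 4.5
```

```text
tcp [ 0.4333 -0.0305  0.207 ] yaw 3.87 toolmove [0.0169 0.1474 0.059 ] twist -0.63 down [-0.01   0.002 -1.   ] F [ 0.39  0.42 -1.48] M [-0.055 -0.113 -0.037] w 0.643 j [  17.3    5.   -26.9   -0.4  -58.6 -103.3] t 21.15
```

>>> apply_moves(
  xyz=[
    [0, 0.012, 0.005],
    [0.002, 0.02, 0.008],
    [0.002, 0.025, 0.01],
    [0.002, 0.025, 0.01],
    [0.002, 0.025, 0.01],
    [0.002, 0.018, 0.007],
    [0.002, 0.01, 0.004],
    [0, 0, 0],
  ],
  twist=[-0.6, 0, 0, 0, 0, 0, 0, 0],
  claw=[0, 0, 0, 0, 0, 0, 0, 0],
)

```text
time_s: 21.95
tcp_pos: [0.4799, 0.1144, 0.1929]
ee_rot: [[-0.011, -0.075, 0.997], [0.002, 0.997, 0.075], [-1.0, 0.003, -0.01]]
wrist_force: [-0.3, 0.1, -2.0]
gripper_width: 0.637
```

```bash
python3 st.py; python3 w.py 0.482 0.1205 0.19 4.5
```

```text
21.95 [0.4799 0.1144 0.1929] [-0.0106  0.0018 -0.9999] [ 11.76 -20.83  -0.48 -57.87]
22.0 [0.4796 0.1138 0.193 ] [-0.0108  0.0016 -0.9999] [ 11.72 -20.87  -0.48 -57.89]
22.05 [0.4793 0.1131 0.1932] [-0.0108  0.0016 -0.9999] [ 11.67 -20.9   -0.48 -57.91]
tcp [0.4793 0.1131 0.1932] yaw 4.22 toolmove [0.0031 0.0071 0.0032] twist -0.28 down [-0.011  0.002 -1.   ] F [-0.56  0.06 -0.82] M [-0.045 -0.109 -0.031] w 0.642 j [  32.    11.7  -20.9   -0.5  -57.9 -117.5] t 22.05
```

>>> apply_moves(
  xyz=[
    [0.004, 0.003, 0.0015],
    [0.008, 0.003, 0.001],
    [0.01, 0.001, 0],
    [0.006, 0, 0],
    [0, 0, 0],
  ],
  twist=[-0.3, 0, 0, 0, 0],
  claw=[0, 0, 0, 0, 0],
)

```text
time_s: 22.55
tcp_pos: [0.4799, 0.1181, 0.1627]
ee_rot: [[-0.012, -0.075, 0.997], [0.001, 0.997, 0.076], [-1.0, 0.002, -0.012]]
wrist_force: [-0.4, -0.7, -1.2]
gripper_width: 0.641
```

```bash
python3 st.py; python3 w.py 0.482 0.1205 0.15 4.5;python3 - <<'E'
from h import *
p=imaging.capture('wrist');save(p,'w6.png')
np.savez('w6.npz',**{k:np.array(p[k]) for k in('mtx','view')})
p=imaging.capture('side')
a=cv2.cvtColor(p['pixels'],cv2.COLOR_RGB2BGR)[130:310,180:370]
cv2.imwrite('pics/d6.png',cv2.resize(a,None,fx=3,fy=3,interpolation=cv2.INTER_CUBIC))
p=imaging.capture('scene')
a=cv2.cvtColor(p['pixels'],cv2.COLOR_RGB2BGR)[80:260,140:300]
cv2.imwrite('pics/s6.png',cv2.resize(a,None,fx=3,fy=3,interpolation=cv2.INTER_CUBIC))
E
```

```text
22.55 [0.4799 0.1181 0.1627] [-0.0119  0.0013 -0.9999] [ 13.78 -23.07  -0.53 -53.69]
22.6 [0.4801 0.1181 0.1631] [-0.0114  0.0015 -0.9999] [ 13.75 -23.03  -0.53 -53.72]
22.65 [0.4805 0.1184 0.1636] [-0.0103  0.002  -0.9999] [ 13.73 -22.98  -0.51 -53.73]
tcp [0.4805 0.1184 0.1636] yaw 4.35 toolmove [0.0136 0.0019 0.0018] twist -0.15 down [-0.01   0.002 -1.   ] F [ 0.74  0.02 -1.57] M [-0.082 -0.154 -0.026] w 0.638 j [  32.4   13.7  -23.    -0.5  -53.7 -117.8] t 22.65
```

View pics/w6.png

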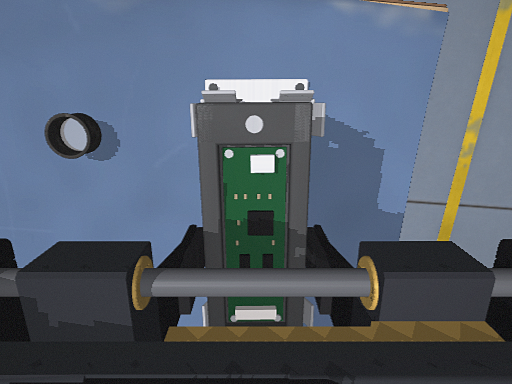

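View pics/d6.png

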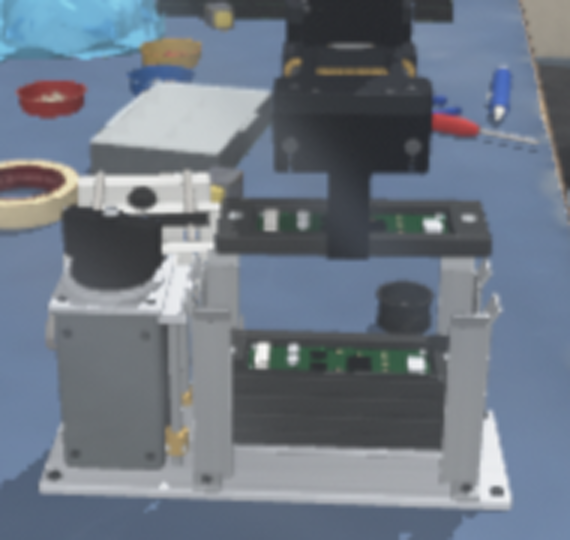

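View pics/s6.png

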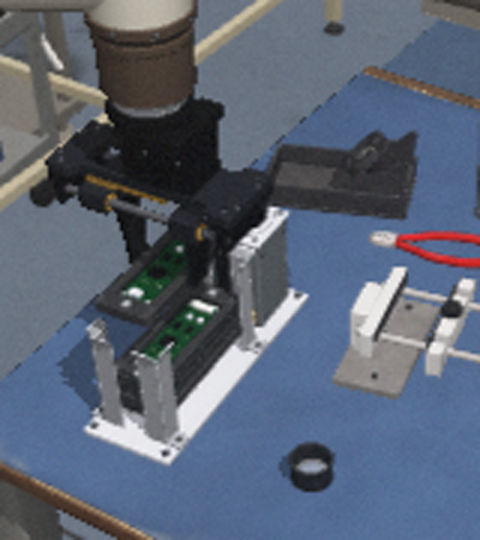

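Run:
```python
import cv2
a=cv2.imread('pics/w6.png')[70:150,180:340]
cv2.imwrite('pics/w6c.png',cv2.resize(a,None,fx=5,fy=5,interpolation=cv2.INTER_CUBIC))
```

```text
(no output)
```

View pics/w6c.png

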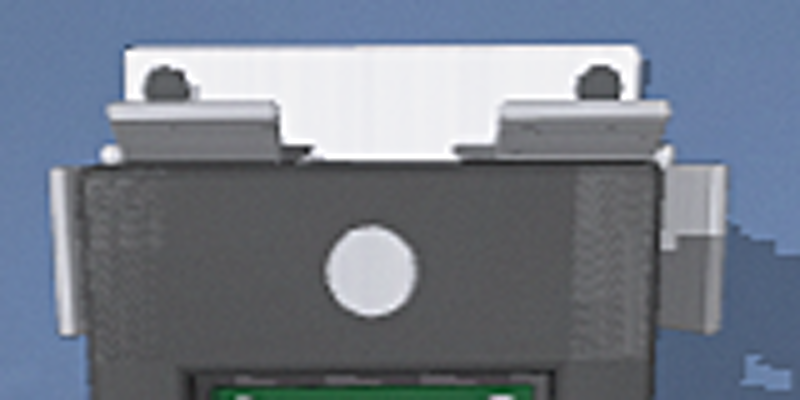

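Run:
```python
from h import *
p=dict(np.load('w6.npz'));s=r.sense()
W=lambda x,y,z:atz(p,(180+x/5,70+y/5),z)[:2]
c,sn=np.cos(np.radians(4.5)),np.sin(np.radians(4.5));A=np.array([[c,sn],[-sn,c]])
zt=s['tcp_pos'][2]-.0166+.012
t=A@np.array(s['tcp_pos'][:2])
print('tcp in mag axes',t)
print('lipsY',A@W(52,180,.122)-t,A@W(727,180,.122)-t,'palY',A@W(83,180,zt)-t,A@W(660,180,zt)-t)
print('lipX',A@W(193,101,.122)-t,A@W(585,101,.122)-t,'palX',A@W(200,162,zt)-t,A@W(600,160,zt)-t)
print('plate',A@W(127,45,.008)-t,A@W(638,45,.008)-t)
```

```text
tcp in mag axes [0.4888485  0.08065654]
lipsY [-0.07422969 -0.03835266] [-0.07402267  0.04166269] palY [-0.0750228  -0.02800738] [-0.07488077  0.02689007]
lipX [-0.08309962 -0.0213426 ] [-0.08298818  0.02449258] palX [-0.07664148 -0.01683027] [-0.07672727  0.02110498]
plate [-0.0958387  -0.04537247] [-0.09561936  0.04902693]
```

Run:
```python
import cv2
a=cv2.imread('pics/d6.png')
cv2.imwrite('pics/d6c.png',cv2.resize(a[180:350,170:530],None,fx=2.2,fy=2.2,interpolation=cv2.INTER_CUBIC))
```

```text
(no output)
```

View pics/d6c.png

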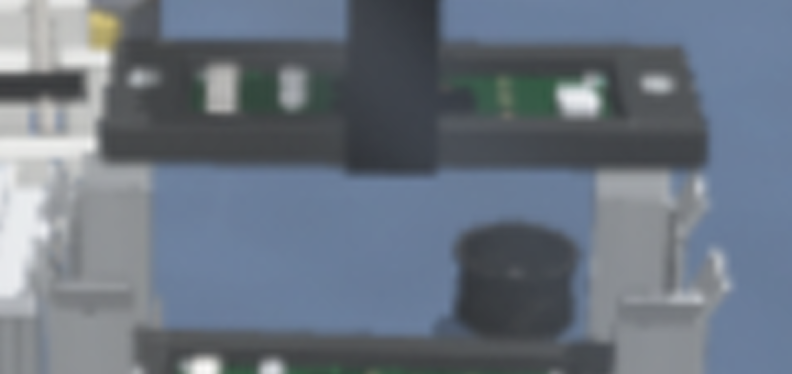

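Run:
```python
from h import *
q=imaging.capture('side');s=r.sense()
S=lambda u,v,z:atz(q,(180+(170+u/2.2)/3,130+(180+v/2.2)/3),z)[:2]
c,sn=np.cos(np.radians(4.5)),np.sin(np.radians(4.5));A=np.array([[c,sn],[-sn,c]])
t=A@np.array(s['tcp_pos'][:2]);z=s['tcp_pos'][2]-.0166
for n,u,v,zz in [('palL',102,158,z),('palR',705,163,z),('palLtop',102,122,z+.012),('palRtop',706,122,z+.012),('lipL',132,290,.122),('lipR',620,300,.122),('lipLo',48,288,.122),('lipRo',708,303,.122)]: print(n,np.round(A@S(u,v,zz)-t,4))
print(s['tcp_pos'],s['time_s'])
```

```text
palL [0.0693 0.0253]
palR [-0.08    0.0199]
palLtop [0.0688 0.0299]
palRtop [-0.0792  0.0218]
lipL [0.0605 0.0461]
lipR [-0.0586  0.0445]
lipLo [0.0813 0.0462]
lipRo [-0.0798  0.0448]
[0.4810007  0.11878074 0.16443198] 22.85
```

>>> apply_moves(
  xyz=[
    [0.014, 0.003, 0.006],
    [0, 0, 0],
  ],
  twist=[-0.2, 0],
  claw=[0, 0],
)

```text
time_s: 23.05
tcp_pos: [0.4872, 0.1226, 0.1511]
ee_rot: [[-0.007, -0.08, 0.997], [0.004, 0.997, 0.08], [-1.0, 0.005, -0.006]]
wrist_force: [-0.5, -0.8, -2.1]
gripper_width: 0.64
```

```bash
python3 st.py; python3 w.py 0.487 0.122 0.15 4.5;python3 - <<'E'
from h import *
p=imaging.capture('wrist');save(p,'w7.png')
np.savez('w7.npz',**{k:np.array(p[k]) for k in('mtx','view')})
a=cv2.cvtColor(p['pixels'],cv2.COLOR_RGB2BGR)[70:150,180:340]
cv2.imwrite('pics/w7c.png',cv2.resize(a,None,fx=5,fy=5,interpolation=cv2.INTER_CUBIC))
p=imaging.capture('side')
a=cv2.cvtColor(p['pixels'],cv2.COLOR_RGB2BGR)[190:250,230:360]
cv2.imwrite('pics/d7.png',cv2.resize(a,None,fx=6,fy=6,interpolation=cv2.INTER_CUBIC))
E
```

```text
23.05 [0.4872 0.1226 0.1511] [-0.0066  0.0042 -1.    ] [ 15.15 -23.11  -0.52 -51.94]
23.1 [0.4876 0.1227 0.1522] [-0.0049  0.0046 -1.    ] [ 15.06 -23.05  -0.47 -51.98]
23.15 [0.4878 0.1227 0.1527] [-0.004   0.0051 -1.    ] [ 15.03 -23.03  -0.47 -51.98]
tcp [0.4878 0.1227 0.1527] yaw 4.59 toolmove [ 0.0027 -0.0007 -0.0008] twist 0.09 down [-0.004  0.005 -1.   ] F [ 0.62 -0.35  0.11] M [-0.064 -0.125  0.042] w 0.64 j [  32.4   15.   -23.    -0.5  -52.  -117.5] t 23.15
```

View pics/w7c.png

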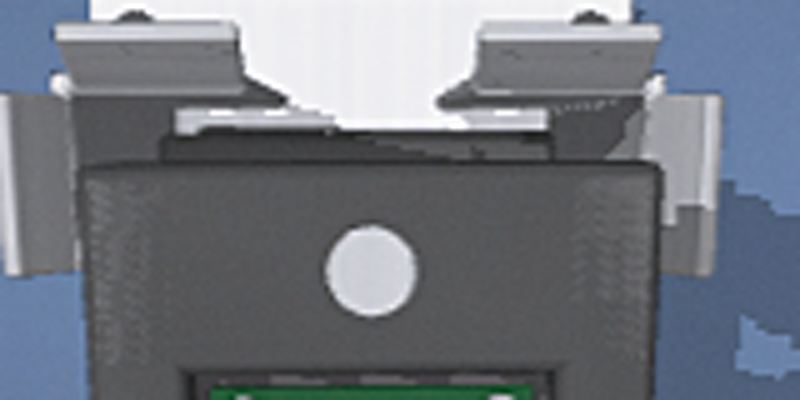

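View pics/d7.png

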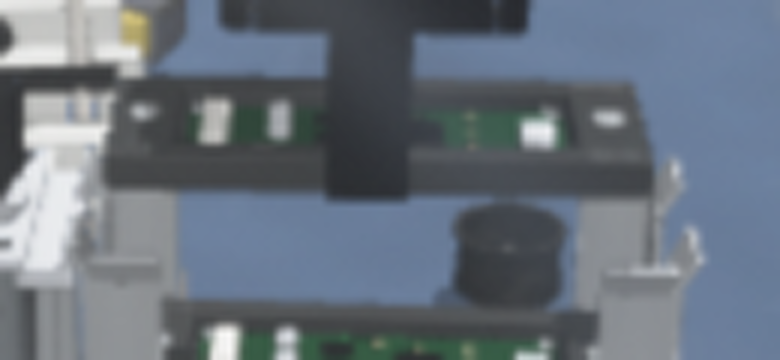

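Run:
```python
from h import *
p=dict(np.load('w7.npz'));s=r.sense()
W=lambda x,y,z:atz(p,(180+x/5,70+y/5),z)[:2]
c,sn=np.cos(np.radians(4.5)),np.sin(np.radians(4.5));A=np.array([[c,sn],[-sn,c]])
zt=s['tcp_pos'][2]-.0166+.012
t=A@np.array(s['tcp_pos'][:2])
print('lipsY',A@W(2,180,.122)-t,A@W(718,180,.122)-t,'palY',A@W(83,180,zt)-t,A@W(660,180,zt)-t)
print('lipX',A@W(145,25,.122)-t,A@W(570,25,.122)-t,'lipends',A@W(55,25,.122)-t,A@W(660,25,.122)-t,'palX',A@W(200,162,zt)-t,A@W(600,160,zt)-t)
q=imaging.capture('side')
S=lambda u,v,z:atz(q,(230+u/6,190+v/6),z)[:2]
z=zt-.012
for n,u,v,zz in [('palL',108,187,z),('palR',652,193,z),('lipL',160,262,.122),('lipR',602,275,.122)]: print(n,np.round(A@S(u,v,zz)-t,4))
```

```text
lipsY [-0.07359298 -0.04159035] [-0.07372256  0.03820073] palY [-0.07435706 -0.02801317] [-0.07444624  0.0269034 ]
lipX [-0.08983717 -0.02503064] [-0.08993665  0.02105425] lipends [-0.08981614 -0.03477186] [-0.08995776  0.03083138] palX [-0.07602304 -0.01684633] [-0.07626979  0.02110195]
palL [0.0689 0.0257]
palR [-0.0796  0.021 ]
lipL [0.0535 0.0417]
lipR [-0.0652  0.0424]
```

Run:
```python
from h import *
q=imaging.capture('side')
c,sn=np.cos(np.radians(4.5)),np.sin(np.radians(4.5));n=np.array([-sn,c,0]);O=np.array([.482,.122,0])
for u,v in [(312,345),(450,346),(590,350),(320,430),(580,437)]:
    for off in (.028,):
        o,d=ray(q,(180+u/4,170+v/4));t=(off-n@(o-O))/(n@d);print(u,v,np.round(o+t*d,4))
```

```text
312 345 [0.5381 0.1545 0.0712]
450 346 [0.4798 0.1499 0.0728]
590 350 [0.4212 0.1453 0.0729]
320 430 [0.5349 0.1543 0.0286]
580 437 [0.423  0.1454 0.0295]
```

>>> apply_moves(
  xyz=[
    [0.006, -0.001, 0],
    [0.006, 0, 0],
    [0.006, 0, 0],
    [0.005, 0, 0],
    [0, 0, 0],
  ],
  twist=[0, 0, 0, 0, 0],
  claw=[0, 0, 0, 0, 0],
)

```text
time_s: 23.85
tcp_pos: [0.4874, 0.1216, 0.1281]
ee_rot: [[-0.004, -0.08, 0.997], [0.006, 0.997, 0.08], [-1.0, 0.006, -0.003]]
wrist_force: [-0.6, 0.7, -1.4]
gripper_width: 0.641
```

```bash
python3 st.py; python3 w.py 0.487 0.1215 0.12 4.5
```

```text
23.85 [0.4874 0.1216 0.1281] [-0.0035  0.0058 -1.    ] [ 16.7  -24.89  -0.52 -48.4 ]
23.9 [0.4876 0.1217 0.1284] [-0.0031  0.0059 -1.    ] [ 16.68 -24.87  -0.51 -48.42]
23.95 [0.4879 0.1218 0.1289] [-0.0022  0.0063 -1.    ] [ 16.66 -24.83  -0.5  -48.42]
tcp [0.4879 0.1218 0.1289] yaw 4.59 toolmove [ 0.0089 -0.0003 -0.0009] twist 0.09 down [-0.002  0.006 -1.   ] F [-0.02 -0.43 -0.52] M [-0.105 -0.12   0.035] w 0.638 j [  32.3   16.7  -24.8   -0.5  -48.4 -117.4] t 23.95
```

Estimated pile top from the side view is z ≈ 0.073, so contact should come at TCP ≈ 0.090. I'll descend further while watching the force.

>>> apply_moves(
  xyz=[
    [0.005, 0, -0.0005],
    [0.005, 0, 0],
    [0.005, 0, 0],
    [0.004, 0, 0],
    [0.002, 0, 0],
    [0, 0, 0],
  ],
  twist=[0, 0, 0, 0, 0, 0],
  claw=[0, 0, 0, 0, 0, 0],
)

```text
time_s: 24.55
tcp_pos: [0.4876, 0.1221, 0.1062]
ee_rot: [[-0.002, -0.08, 0.997], [0.007, 0.997, 0.08], [-1.0, 0.007, -0.001]]
wrist_force: [-0.5, 0.6, -1.4]
gripper_width: 0.638
```

```bash
python3 w.py 0.487 0.1215 0.1 4.5
python3 - <<'E'
from h import *
p=imaging.capture('wrist');a=cv2.cvtColor(p['pixels'],cv2.COLOR_RGB2BGR)[40:250,150:360]
cv2.imwrite('pics/w8c.png',cv2.resize(a,None,fx=2.5,fy=2.5,interpolation=cv2.INTER_CUBIC))
p=imaging.capture('side')
a=cv2.cvtColor(p['pixels'],cv2.COLOR_RGB2BGR)[190:310,190:360]
cv2.imwrite('pics/d8.png',cv2.resize(a,None,fx=4.5,fy=4.5,interpolation=cv2.INTER_CUBIC))
E
```

```text
tcp [0.4876 0.1221 0.1062] yaw 4.59 toolmove [ 0.0062 -0.0006 -0.0006] twist 0.09 down [-0.002  0.007 -1.   ] F [-0.49  0.56 -1.38] M [-0.067 -0.114  0.026] w 0.638 j [  32.4   18.4  -26.4   -0.5  -45.1 -117.4] t 24.55
```

View pics/w8c.png

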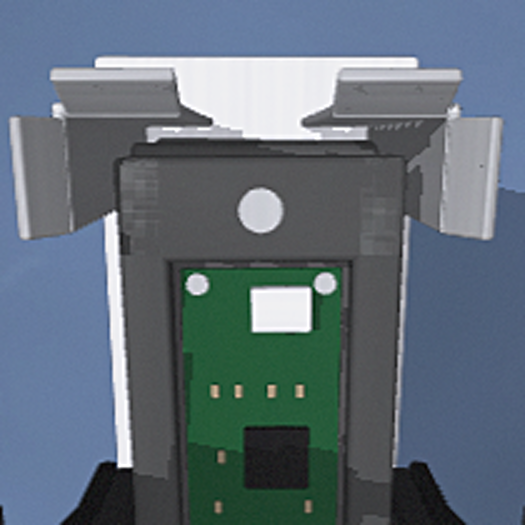

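View pics/d8.png

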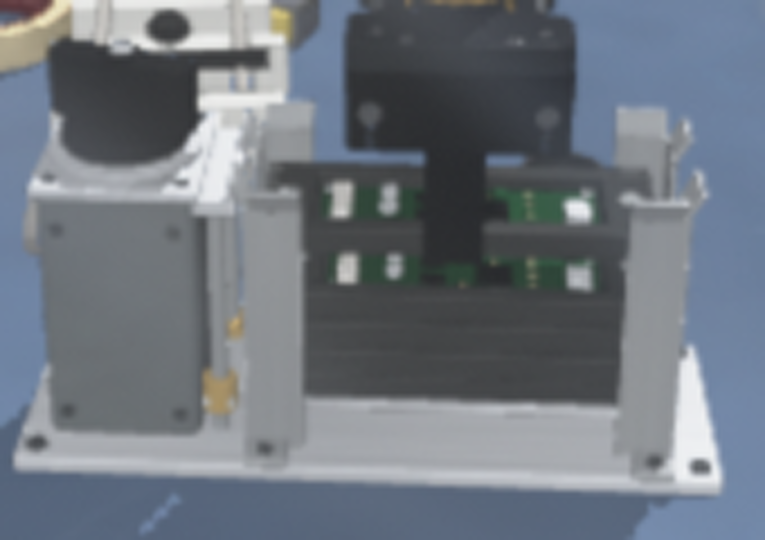

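The pallet is between all four posts. I'll approach in small steps from here.

>>> apply_moves(
  xyz=[
    [0.004, 0, 0],
    [0.003, 0, 0],
    [0.002, 0, 0],
    [0.001, 0, 0],
  ],
  twist=[0, 0, 0, 0],
  claw=[0, 0, 0, 0],
)

```text
time_s: 25.05
tcp_pos: [0.4882, 0.1225, 0.0964]
ee_rot: [[0.0, -0.08, 0.997], [0.008, 0.997, 0.08], [-1.0, 0.008, 0.001]]
wrist_force: [0.4, -1.0, -0.9]
gripper_width: 0.638
```

>>> apply_moves(
  xyz=[
    [0.001, 0, 0],
    [0.001, 0, 0],
  ],
  twist=[0, 0],
  claw=[0, 0],
)

```text
time_s: 25.25
tcp_pos: [0.4882, 0.1225, 0.0942]
ee_rot: [[0.0, -0.08, 0.997], [0.008, 0.997, 0.08], [-1.0, 0.008, 0.001]]
wrist_force: [0.8, 0.8, -1.8]
gripper_width: 0.642
```

>>> apply_moves(
  xyz=[
    [0.001, 0, 0],
    [0.001, 0, 0],
  ],
  twist=[0, 0],
  claw=[0, 0],
)

```text
time_s: 25.45
tcp_pos: [0.4883, 0.1226, 0.0921]
ee_rot: [[0.001, -0.08, 0.997], [0.008, 0.997, 0.08], [-1.0, 0.008, 0.001]]
wrist_force: [-0.5, 0.1, -0.8]
gripper_width: 0.64
```

>>> apply_moves(
  xyz=[
    [0.001, 0, 0],
  ],
  twist=[0],
  claw=[0],
)

```text
time_s: 25.55
tcp_pos: [0.4884, 0.1226, 0.0911]
ee_rot: [[0.001, -0.08, 0.997], [0.008, 0.997, 0.08], [-1.0, 0.008, 0.001]]
wrist_force: [1.2, -0.5, -0.6]
gripper_width: 0.64
```

>>> apply_moves(
  xyz=[
    [0.001, 0, 0],
  ],
  twist=[0],
  claw=[0],
)

```text
time_s: 25.65
tcp_pos: [0.4884, 0.1226, 0.09]
ee_rot: [[0.001, -0.08, 0.997], [0.008, 0.997, 0.08], [-1.0, 0.008, 0.001]]
wrist_force: [0.6, 0.4, -1.1]
gripper_width: 0.639
```

>>> apply_moves(
  xyz=[
    [0.001, 0, 0],
  ],
  twist=[0],
  claw=[0],
)

```text
time_s: 25.75
tcp_pos: [0.4884, 0.1227, 0.0889]
ee_rot: [[0.001, -0.08, 0.997], [0.008, 0.997, 0.08], [-1.0, 0.008, 0.001]]
wrist_force: [-0.0, 0.4, -0.1]
gripper_width: 0.641
```

>>> apply_moves(
  xyz=[
    [0.0007, 0, 0],
  ],
  twist=[0],
  claw=[0],
)

```text
time_s: 25.85
tcp_pos: [0.4884, 0.1227, 0.0888]
ee_rot: [[0.001, -0.081, 0.997], [0.007, 0.997, 0.081], [-1.0, 0.007, 0.001]]
wrist_force: [-4.1, 0.1, 7.9]
gripper_width: 0.637
```

>>> apply_moves(
  xyz=[
    [0.0007, 0, 0],
  ],
  twist=[0],
  claw=[0],
)

```text
time_s: 25.95
tcp_pos: [0.4884, 0.1227, 0.0888]
ee_rot: [[0.001, -0.081, 0.997], [0.007, 0.997, 0.081], [-1.0, 0.007, 0.001]]
wrist_force: [-2.4, 0.7, 5.3]
gripper_width: 0.64
```

```bash
cat > f.py <<'E'
from h import *
F=[]
for i in range(3):
    s=r.sense();F.append(np.r_[s['wrist_force'],s['moment']]);imaging.capture('side')
print(np.round(np.mean(F,0),2),np.round([f[2] for f in F],2),s['tcp_pos'],s['time_s'])
E
python3 f.py
```

```text
[-2.22  0.49  5.13 -0.12  0.62 -0.09] [5.33 4.2  5.87] [0.48842837 0.12266937 0.08880029] 26.05
```

Contact was felt at TCP z = 0.0888 with about 5 N, so the pile top is at ≈ 0.0722 and the pile now carries the pallet. I'll let go.

>>> apply_moves(
  xyz=[
    [0, 0, 0],
    [0, 0, 0],
    [0, 0, 0],
    [0, 0, 0],
    [0, 0, 0],
  ],
  twist=[0, 0, 0, 0, 0],
  claw=[0.75, 0.85, 1, 1, 1],
)

```text
time_s: 26.6
tcp_pos: [0.4892, 0.123, 0.0889]
ee_rot: [[0.003, -0.081, 0.997], [0.008, 0.997, 0.081], [-1.0, 0.008, 0.004]]
wrist_force: [0.4, 0.3, -0.6]
gripper_width: 0.966
```

```bash
python3 w.py 0.482 0.122 0.2 4.5;python3 - <<'E'
from h import *
p=imaging.capture('side')
a=cv2.cvtColor(p['pixels'],cv2.COLOR_RGB2BGR)[190:310,190:360]
cv2.imwrite('pics/d9.png',cv2.resize(a,None,fx=4.5,fy=4.5,interpolation=cv2.INTER_CUBIC))
E
```

```text
tcp [0.4892 0.123  0.0889] yaw 4.65 toolmove [-0.1112  0.0005 -0.0069] twist 0.15 down [ 0.003  0.008 -1.   ] F [ 0.39  0.33 -0.63] M [-0.006 -0.129  0.025] w 0.966 j [  32.4   19.8  -27.4   -0.5  -42.3 -117.4] t 26.6
```

View pics/d9.png

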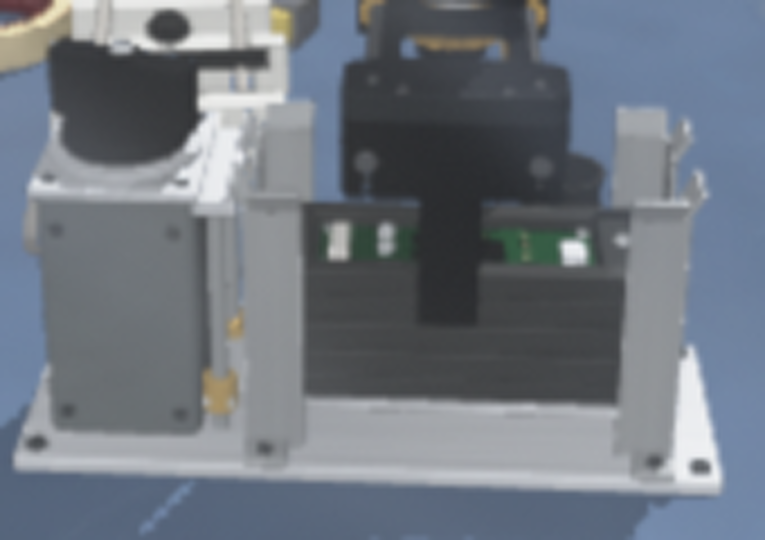

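The pallet rests on the pile with its top about 38 mm below the post tops, so roughly 3.0 rad of key is needed. I'll retreat straight up and turn the wrist for a view of the key with plenty of clockwise range.

>>> apply_moves(
  xyz=[
    [-0.01, 0, 0],
    [-0.015, 0, 0],
    [-0.02, 0, 0],
    [-0.02, 0, 0],
    [-0.02, 0, 0],
    [-0.02, 0, 0],
    [-0.015, 0, 0],
    [-0.01, 0, 0],
    [0, 0, 0],
    [0, 0, 0],
    [0, 0, 0],
    [0, 0, 0],
  ],
  twist=[0, 0, 0, 0, 0, 0, -8.5, -8.5, -8.5, -8.5, -8.5, -8.5],
  claw=[1, 1, 1, 1, 1, 1, 1, 1, 1, 1, 1, 1],
)

```text
time_s: 27.85
tcp_pos: [0.4892, 0.1215, 0.2334]
ee_rot: [[0.01, -0.834, 0.552], [0.011, 0.552, 0.833], [-1.0, -0.002, 0.015]]
wrist_force: [0.3, -0.4, -0.4]
gripper_width: 1.0
```

>>> apply_moves(
  xyz=[
    [0, 0, 0],
    [0, 0, 0],
    [0, 0, 0],
    [0, 0, 0],
    [0, 0, 0],
    [0, 0, 0],
    [0, 0, 0],
    [0, 0, 0],
    [0, 0, 0],
    [0, 0, 0],
    [0, 0, 0],
    [0, 0, 0],
  ],
  twist=[-8.5, -8.5, -8.5, -8.5, -8.5, -8.5, -8.5, -8.5, -8.5, -8.5, -8.5, -8.5],
  claw=[1, 1, 1, 1, 1, 1, 1, 1, 1, 1, 1, 1],
)

```text
time_s: 29.05
tcp_pos: [0.4884, 0.1205, 0.2433]
ee_rot: [[0.019, -0.348, -0.937], [0.015, -0.937, 0.349], [-1.0, -0.021, -0.012]]
wrist_force: [0.2, -0.0, 0.9]
gripper_width: 1.001
```

```bash
python3 st.py; python3 w.py 0.52 0.125 0.24 -175
```

```text
29.05 [0.4884 0.1205 0.2433] [ 0.0187  0.0153 -0.9997] [  9.17 -16.42  -0.19 -63.04]
29.1 [0.4885 0.1205 0.2434] [ 0.0191  0.0155 -0.9997] [  9.16 -16.41  -0.18 -63.04]
29.15 [0.4885 0.1205 0.2433] [ 0.019   0.0154 -0.9997] [  9.17 -16.41  -0.19 -63.02]
tcp [0.4885 0.1205 0.2433] yaw 159.22 toolmove [ 0.004  -0.0153 -0.0278] twist -25.78 down [ 0.019  0.015 -1.   ] F [-0.64 -0.09  1.43] M [-0.089  0.087 -0.02 ] w 1.001 j [ 32.3   9.2 -16.4  -0.2 -63.   37. ] t 29.15
```

Run:
```python
from h import *
p=imaging.capture('wrist');save(p,'w10.png')
np.savez('w10.npz',**{k:np.array(p[k]) for k in('mtx','view')})
for d in imaging.regions_of('key_wing',p)[:2]:
    m=d['mask'];ys,xs=np.nonzero(m);print(d['p'],d['centre'],m.sum(),xs.min(),xs.max(),ys.min(),ys.max(),atz(p,d['centre'],.15))
    np.save('k10.npy',m); break
```

```text
0.93 [186.4, 50.8] 4075 158 221 0 94 [0.61292188 0.12862325 0.15      ]
```

View pics/w10.png

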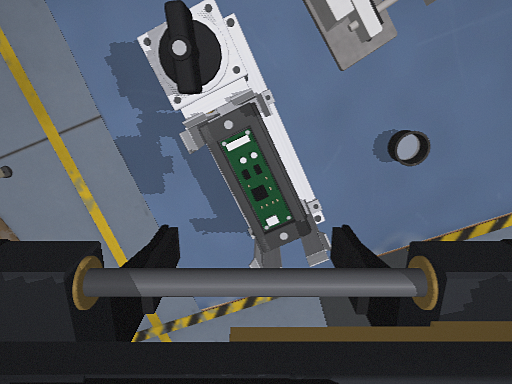

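Run:
```python
import cv2
a=cv2.imread('pics/w10.png')[0:120,125:265]
cv2.imwrite('pics/w10c.png',cv2.resize(a,None,fx=5,fy=5,interpolation=cv2.INTER_CUBIC))
```

```text
(no output)
```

View pics/w10c.png

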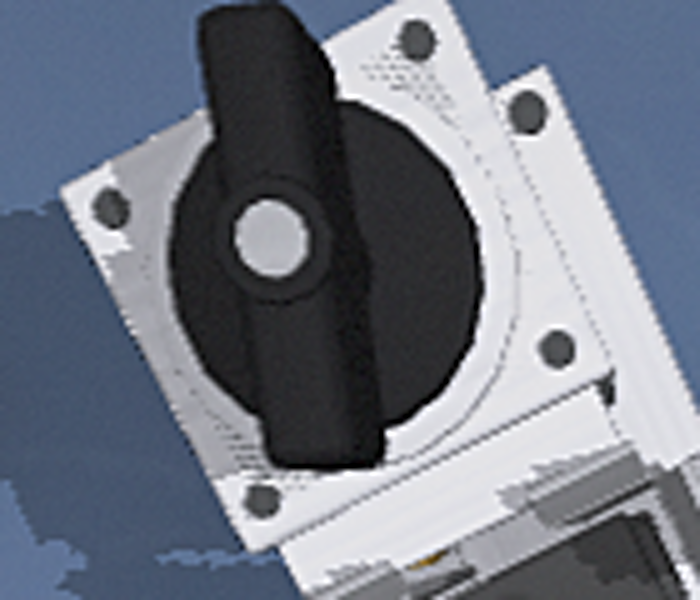

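```bash
python3 - <<'E'
from h import *
p=dict(np.load('w10.npz'));W=lambda x,y,z:atz(p,(125+x/5,y/5),z)[:2]
c=W(271,238,.159);a=W(200,45,.159);b=W(262,440,.159);e=W(285,8,.159);f=W(345,440,.159)
print('c',c)
for u,v in((a,b),(e,f)):
    d=v-u;print(np.degrees(np.arctan2(d[1],d[0]))%180,abs(np.cross(d/np.linalg.norm(d),c-u)))
print('ends',np.linalg.norm(W(243,8,.159)-c),np.linalg.norm(W(305,455,.159)-c))
print('key pred',.482+.13*np.cos(np.radians(4.5)),.122+.13*np.sin(np.radians(4.5)))
H=[W(112,208,.118),W(417,40,.118),W(558,350,.118),W(263,500,.118)];print(np.round(H,4),np.mean(H,0))
d=H[1]-H[2];print(np.degrees(np.arctan2(d[1],d[0])));d=H[0]-H[3];print(np.degrees(np.arctan2(d[1],d[0])))
E
python3 w.py 0.612 0.1305 0.2 -160
```

```text
c [0.61470767 0.13101594]
164.72064562668902 0.0056497518975313285
164.4839791918518 0.006372290196019541
ends 0.02830080117446011 0.02883478330546127
key pred 0.6115992533853066 0.13219968244461983
[[0.6372 0.1607]
 [0.6417 0.1047]
 [0.5913 0.1008]
 [0.587  0.1567]] [0.61431711 0.13074364]
4.40784738221989
4.48361420146061
tcp [0.4884 0.1205 0.243 ] yaw 159.05 toolmove [ 0.0454 -0.0526 -0.1113] twist -40.95 down [ 0.019  0.015 -1.   ] F [ 0.28 -0.   -0.98] M [-0.095  0.086  0.056] w 0.998 j [ 32.3   9.2 -16.4  -0.2 -63.   36.9] t 29.25<stdin>:6: DeprecationWarning: Arrays of 2-dimensional vectors are deprecated. Use arrays of 3-dimensional vectors instead. (deprecated in NumPy 2.0)
```

The key axis is at (0.6145, 0.131) and the bar lies at 164.6°. The screw and the column's corner holes agree to within 0.5 mm. I'll move over it.

>>> apply_moves(
  xyz=[
    [0, -0.005, -0.01],
    [0, -0.009, -0.02],
    [0, -0.011, -0.024],
    [0, -0.011, -0.024],
    [0, -0.009, -0.018],
    [0, -0.005, -0.01],
    [0, 0, 0],
  ],
  twist=[0, 0, 0, 0, 0, 0, -5.6],
  claw=[1, 1, 1, 1, 1, 1, 1],
)

```text
time_s: 29.95
tcp_pos: [0.6143, 0.1289, 0.2454]
ee_rot: [[0.021, -0.274, -0.961], [0.015, -0.961, 0.275], [-1.0, -0.02, -0.016]]
wrist_force: [-0.7, -0.6, -0.8]
gripper_width: 0.997
```

```bash
python3 st.py; python3 w.py 0.6145 0.131 0.2 164.6
```

```text
29.95 [0.6143 0.1289 0.2454] [ 0.0207  0.015  -0.9997] [ 21.32   0.71  -0.26 -67.95]
30.0 [0.6137 0.1289 0.2452] [ 0.0201  0.015  -0.9997] [ 21.29   0.65  -0.27 -67.95]
30.05 [0.6131 0.1288 0.2454] [ 0.02    0.015  -0.9997] [ 21.22   0.58  -0.28 -67.95]
tcp [0.6131 0.1288 0.2454] yaw 163.96 toolmove [ 0.0455 -0.0016 -0.0001] twist -0.64 down [ 0.02   0.015 -1.   ] F [-0.35 -0.6  -0.88] M [-0.132  0.104 -0.001] w 0.999 j [ 26.5  21.2   0.6  -0.3 -68.   47.5] t 30.05
```

>>> apply_moves(
  xyz=[
    [-0.05, 0, 0],
    [0, 0, 0],
  ],
  twist=[0, 0],
  claw=[1, 1],
)

```text
time_s: 30.25
tcp_pos: [0.6122, 0.1274, 0.2954]
ee_rot: [[0.017, -0.282, -0.959], [0.013, -0.959, 0.283], [-1.0, -0.017, -0.013]]
wrist_force: [0.8, 0.4, 1.5]
gripper_width: 1.002
```

```bash
python3 st.py
```

```text
30.25 [0.6122 0.1274 0.2954] [ 0.0171  0.0125 -0.9998] [ 19.67   5.38  -0.21 -74.51]
30.3 [0.6098 0.1275 0.2902] [ 0.0074  0.0119 -0.9999] [ 19.85   4.99  -0.44 -74.46]
30.35 [0.6087 0.1273 0.288 ] [ 0.0034  0.011  -0.9999] [ 19.92   4.81  -0.5  -74.44]
```

>>> apply_moves(
  xyz=[
    [0.05, 0, 0],
  ],
  twist=[0],
  claw=[1],
)

```text
time_s: 30.45
tcp_pos: [0.613, 0.129, 0.2448]
ee_rot: [[0.019, -0.283, -0.959], [0.016, -0.959, 0.284], [-1.0, -0.021, -0.014]]
wrist_force: [1.4, 1.2, -0.2]
gripper_width: 1.0
```

```bash
python3 st.py;  python3 w.py 0.6145 0.131 0.2 164.6
```

```text
30.45 [0.613  0.129  0.2448] [ 0.0195  0.0158 -0.9997] [ 21.25   0.55  -0.33 -67.9 ]
30.5 [0.6051 0.1274 0.2299] [-0.0072  0.0103 -0.9999] [ 21.8   -0.62  -0.77 -67.69]
30.55 [0.6044 0.1268 0.2308] [-0.0114  0.0073 -0.9999] [ 21.81  -0.47  -0.72 -68.12]
tcp [0.6044 0.1268 0.2308] yaw 163.41 toolmove [ 0.0307 -0.0068 -0.0089] twist -1.19 down [-0.011  0.007 -1.   ] F [-1.33 -0.24 -1.18] M [-0.097  0.163 -0.01 ] w 0.998 j [ 26.5  21.8  -0.5  -0.7 -68.1  47.2] t 30.55
```

>>> apply_moves(
  xyz=[
    [0.01, -0.002, -0.003],
    [0.012, -0.002, -0.003],
    [0.012, -0.002, -0.003],
    [0.01, -0.001, 0],
    [0.006, 0, 0],
    [0.003, 0, 0],
    [0, 0, 0],
  ],
  twist=[-1.2, 0, 0, 0, 0, 0, 0],
  claw=[1, 1, 1, 1, 1, 1, 1],
)

```text
time_s: 31.25
tcp_pos: [0.618, 0.1323, 0.1769]
ee_rot: [[-0.007, -0.265, -0.964], [0.007, -0.964, 0.265], [-1.0, -0.005, 0.008]]
wrist_force: [-0.2, -0.6, 0.3]
gripper_width: 1.005
```

```bash
python3 st.py; python3 w.py 0.6145 0.131 0.148 164.6
```

```text
31.25 [0.618  0.1323 0.1769] [-0.0068  0.0066 -1.    ] [ 25.42  -2.9   -0.58 -61.87]
31.3 [0.6181 0.1323 0.1773] [-0.0062  0.0068 -1.    ] [ 25.39  -2.88  -0.57 -61.88]
31.35 [0.6182 0.1324 0.1776] [-0.0056  0.007  -1.    ] [ 25.37  -2.86  -0.57 -61.88]
tcp [0.6182 0.1324 0.1776] yaw 164.67 toolmove [0.0297 0.0025 0.003 ] twist 0.07 down [-0.006  0.007 -1.   ] F [ 0.46 -0.57  1.13] M [-0.121  0.016  0.005] w 0.996 j [ 26.5  25.4  -2.9  -0.6 -61.9  48.5] t 31.35
```

>>> apply_moves(
  xyz=[
    [0, 0.0025, 0.003],
    [0.005, 0, 0],
    [0.007, 0, 0],
    [0.007, 0, 0],
    [0.005, 0, 0],
    [0.002, 0, 0],
    [0, 0, 0],
  ],
  twist=[0, 0, 0, 0, 0, 0, 0],
  claw=[1, 1, 1, 1, 1, 1, 1],
)

```text
time_s: 32.05
tcp_pos: [0.6144, 0.1308, 0.1505]
ee_rot: [[-0.004, -0.265, -0.964], [0.008, -0.964, 0.264], [-1.0, -0.006, 0.006]]
wrist_force: [-0.5, 0.1, 0.3]
gripper_width: 0.998
```

```bash
python3 st.py; python3 w.py 0.6145 0.131 0.148 164.6
```

```text
32.05 [0.6144 0.1308 0.1505] [-0.0038  0.0078 -1.    ] [ 26.34  -5.5   -0.59 -58.16]
32.1 [0.6144 0.1308 0.1507] [-0.0037  0.0078 -1.    ] [ 26.33  -5.48  -0.58 -58.17]
32.15 [0.6146 0.1309 0.1511] [-0.003   0.0081 -1.    ] [ 26.31  -5.46  -0.58 -58.18]
tcp [0.6146 0.1309 0.1511] yaw 164.67 toolmove [ 0.0031 -0.      0.0001] twist 0.07 down [-0.003  0.008 -1.   ] F [ 0.75  0.39 -0.24] M [-0.085 -0.03   0.006] w 0.996 j [ 26.5  26.3  -5.5  -0.6 -58.2  48.5] t 32.15
```

Well aligned. I'll go down 2.5 mm more and close.

>>> apply_moves(
  xyz=[
    [0.002, 0, 0],
    [0, 0, 0],
    [0, 0, 0],
    [0, 0, 0],
    [0, 0, 0],
    [0, 0, 0],
    [0, 0, 0],
    [0, 0, 0],
    [0, 0, 0],
  ],
  twist=[0, 0, 0, 0, 0, 0, 0, 0, 0],
  claw=[0, 0, 0, 0, 0, 0, 0, 0, 0],
)

```text
time_s: 33.05
tcp_pos: [0.6153, 0.1311, 0.15]
ee_rot: [[-0.001, -0.264, -0.964], [0.009, -0.964, 0.264], [-1.0, -0.008, 0.003]]
wrist_force: [0.1, 0.1, -0.3]
gripper_width: 0.264
```

```bash
python3 w.py 0.6145 0.131 0.148 164.6
```

```text
tcp [0.6153 0.1311 0.15  ] yaw 164.68 toolmove [0.002  0.0004 0.0007] twist 0.08 down [-0.001  0.009 -1.   ] F [ 0.13  0.11 -0.31] M [-0.093  0.032  0.051] w 0.264 j [ 26.5  26.4  -5.5  -0.6 -57.9  48.5] t 33.05
```

>>> apply_moves(
  xyz=[
    [0, 0, 0],
    [0, 0, 0],
  ],
  twist=[0, 0],
  claw=[0, 0],
)

```text
time_s: 33.25
tcp_pos: [0.615, 0.1303, 0.15]
ee_rot: [[-0.002, -0.264, -0.965], [0.007, -0.965, 0.264], [-1.0, -0.006, 0.004]]
wrist_force: [-0.6, -1.3, 0.2]
gripper_width: 0.158
```

```bash
python3 w.py 0.6145 0.131 0.148 164.6
```

```text
tcp [0.615  0.1303 0.15  ] yaw 164.71 toolmove [ 0.002  -0.0005  0.0007] twist 0.11 down [-0.002  0.007 -1.   ] F [-0.55 -1.26  0.21] M [-0.714  0.014  0.11 ] w 0.158 j [ 26.5  26.4  -5.6  -0.5 -58.   48.5] t 33.25
```

Gripped (13.7 mm opening). I'll turn clockwise in a short burst first.

>>> apply_moves(
  xyz=[
    [0, 0, 0],
    [0, 0, 0],
    [0, 0, 0],
    [0, 0, 0],
    [0, 0, 0],
  ],
  twist=[4, 7, 7, 7, 7],
  claw=[0, 0, 0, 0, 0],
)

```text
time_s: 33.75
tcp_pos: [0.6145, 0.1295, 0.15]
ee_rot: [[-0.003, -0.745, -0.667], [0.005, -0.667, 0.745], [-1.0, -0.001, 0.005]]
wrist_force: [0.4, -1.6, 0.3]
gripper_width: 0.162
```

```bash
python3 w.py 0.6145 0.131 0.148 164.6
```

```text
tcp [0.6145 0.1295 0.15  ] yaw 131.87 toolmove [ 0.002  -0.001   0.0011] twist -32.73 down [-0.003  0.005 -1.   ] F [ 0.45 -1.64  0.34] M [-0.38   0.124  0.329] w 0.162 j [ 26.5  26.4  -5.6  -0.4 -58.1  15.6] t 33.75
```

>>> apply_moves(
  xyz=[
    [0, 0, 0],
    [0, 0, 0],
    [0, 0, 0],
    [0, 0, 0],
    [0, 0, 0],
    [0, 0, 0],
    [0, 0, 0],
    [0, 0, 0],
    [0, 0, 0],
    [0, 0, 0],
  ],
  twist=[7, 8, 8, 8, 8, 8, 8, 8, 8, 8],
  claw=[0, 0, 0, 0, 0, 0, 0, 0, 0, 0],
)

```text
time_s: 34.75
tcp_pos: [0.6122, 0.1294, 0.15]
ee_rot: [[-0.007, -0.769, 0.639], [0.002, 0.639, 0.769], [-1.0, 0.006, -0.003]]
wrist_force: [-0.5, -0.6, 0.5]
gripper_width: 0.155
```

```bash
python3 w.py 0.6145 0.131 0.148 164.6;python3 - <<'E'
from h import *
p=imaging.capture('side')
a=cv2.cvtColor(p['pixels'],cv2.COLOR_RGB2BGR)[170:310,180:360]
cv2.imwrite('pics/d11.png',cv2.resize(a,None,fx=4,fy=4,interpolation=cv2.INTER_CUBIC))
E
```

```text
tcp [0.6122 0.1294 0.15  ] yaw 50.31 toolmove [ 0.002  -0.0007  0.0027] twist -114.29 down [-0.007  0.002 -1.   ] F [-0.55 -0.57  0.5 ] M [-0.092  0.047  0.392] w 0.155 j [ 26.6  26.3  -5.8  -0.3 -58.2 -66.1] t 34.75
```

View pics/d11.png

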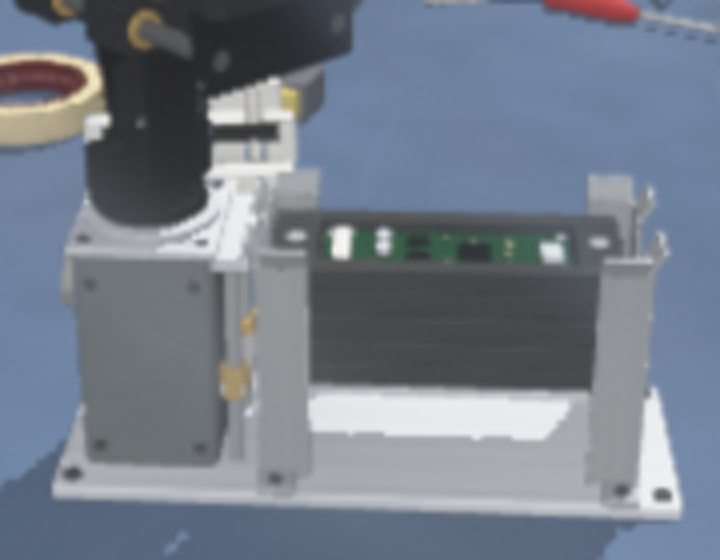

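>>> apply_moves(
  xyz=[
    [0, 0, 0.001],
    [0, 0, 0.001],
    [0, 0, 0],
    [0, 0, 0],
    [0, 0, 0],
    [0, 0, 0],
    [0, 0, 0],
  ],
  twist=[7, 8, 8, 8, 8, 6, 2],
  claw=[0, 0, 0, 0, 0, 0, 0],
)

```text
time_s: 35.5
tcp_pos: [0.6115, 0.1308, 0.15]
ee_rot: [[-0.01, -0.045, 0.999], [0.0, 0.999, 0.045], [-1.0, 0.0, -0.01]]
wrist_force: [-0.0, -0.9, 0.8]
gripper_width: 0.158
```

```bash
cat > look.py <<'E'
from h import *
import sys
n=sys.argv[1]
P=[]
for i in range(2):
    p=imaging.capture('side');P.append(p['pixels'].astype(float))
np.savez('side_%s.npz'%n,px=np.mean(P,0),mtx=p['mtx'],view=p['view'])
a=np.mean(P,0).astype(np.uint8)[205:260,235:350,::-1]
cv2.imwrite('pics/d_%s.png'%n,cv2.resize(a,None,fx=6.5,fy=6.5,interpolation=cv2.INTER_CUBIC))
E
python3 w.py 0.6145 0.131 0.148 164.6; python3 look.py a
```

```text
tcp [0.6115 0.1308 0.15  ] yaw 2.57 toolmove [0.002  0.0001 0.003 ] twist -162.03 down [-0.01  0.   -1.  ] F [-0.04 -0.94  0.77] M [-0.301 -0.101  0.3  ] w 0.158 j [  26.7   26.3   -5.7   -0.3  -58.5 -114. ] t 35.5
```

View pics/d_a.png

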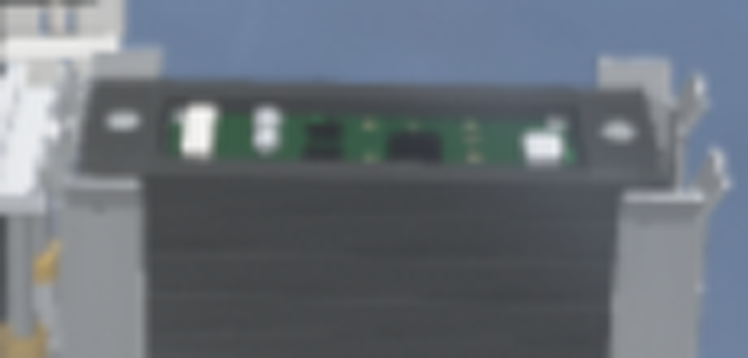

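```bash
cat > edge.py <<'E'
from h import *
import sys
d=np.load('side_%s.npz'%sys.argv[1]);p={'mtx':d['mtx'],'view':d['view']};g=d['px'].mean(2)
for c in (262,275,285,295,305,315,322): print(c,[int(round(v)) for v in g[222:242,c]])
c,sn=np.cos(np.radians(4.5)),np.sin(np.radians(4.5));n=np.array([-sn,c,0]);O=np.array([.485,.121,0])
for row in (230,231,232,233,234):
    out=[]
    for col in (262,290,322):
        o,dd=ray(p,(col,row));t=(.028-n@(o-O))/(n@dd);out.append(round((o+t*dd)[2]*1000,1))
    print(row,out)
E
python3 edge.py a
python3 - <<'E'
import cv2,numpy as np
g=cv2.imread('pics/side0.png').astype(float).mean(2)
for c in (275,285,295,305,315): print(c,[int(v) for v in g[246:264,c]])
E
```

```text
262 [133, 142, 105, 98, 102, 106, 91, 88, 88, 85, 74, 72, 72, 72, 73, 74, 73, 73, 72, 72]
275 [187, 200, 184, 204, 207, 161, 118, 86, 88, 85, 77, 73, 72, 71, 72, 70, 72, 72, 71, 71]
285 [70, 64, 55, 53, 56, 59, 56, 67, 86, 86, 80, 72, 71, 71, 70, 69, 72, 72, 72, 72]
295 [72, 72, 72, 65, 58, 56, 58, 69, 87, 88, 82, 72, 71, 71, 70, 71, 73, 72, 72, 72]
305 [81, 80, 83, 82, 81, 80, 80, 82, 87, 91, 86, 76, 73, 73, 72, 73, 74, 72, 72, 72]
315 [86, 86, 91, 113, 142, 136, 117, 104, 95, 96, 92, 83, 80, 79, 78, 78, 76, 77, 76, 75]
322 [85, 93, 100, 90, 94, 101, 108, 104, 94, 97, 96, 89, 85, 85, 84, 82, 82, 83, 82, 81]
230 [np.float64(121.0), np.float64(122.4), np.float64(123.9)]
231 [np.float64(119.1), np.float64(120.5), np.float64(122.1)]
232 [np.float64(117.3), np.float64(118.7), np.float64(120.2)]
233 [np.float64(115.4), np.float64(116.8), np.float64(118.4)]
234 [np.float64(113.5), np.float64(114.9), np.float64(116.5)]
275 [93, 85, 92, 109, 98, 83, 76, 83, 85, 83, 71, 69, 69, 69, 69, 70, 73, 69]
285 [66, 55, 52, 54, 59, 51, 54, 69, 84, 84, 75, 69, 68, 69, 67, 65, 69, 69]
295 [71, 72, 67, 61, 60, 57, 60, 69, 83, 85, 80, 68, 68, 68, 67, 66, 68, 71]
305 [67, 70, 71, 71, 70, 71, 71, 74, 82, 86, 83, 71, 68, 67, 68, 67, 69, 73]
315 [70, 72, 81, 100, 109, 107, 97, 84, 78, 86, 85, 75, 69, 69, 68, 67, 67, 71]
```

>>> apply_moves(
  xyz=[
    [0, 0, 0.001],
    [0, 0, 0.001],
    [0, 0, 0],
  ],
  twist=[5, 5, 1],
  claw=[0, 0, 0],
)

```text
time_s: 35.9
tcp_pos: [0.6116, 0.1312, 0.15]
ee_rot: [[-0.014, 0.142, 0.99], [0.0, 0.99, -0.142], [-1.0, -0.002, -0.014]]
wrist_force: [0.2, -1.5, -1.0]
gripper_width: 0.158
```

```bash
python3 w.py 0.6145 0.131 0.148 164.6; python3 look.py b; python3 edge.py b
```

```text
tcp [0.6116 0.1312 0.15  ] yaw -8.16 toolmove [0.002  0.0003 0.003 ] twist -172.76 down [-0.014  0.    -1.   ] F [ 0.25 -1.54 -0.97] M [-0.374 -0.466  0.376] w 0.158 j [  26.7   26.4   -5.5   -0.4  -58.8 -124.7] t 35.9
262 [129, 103, 102, 108, 109, 94, 92, 89, 84, 74, 72, 72, 72, 72, 74, 73, 72, 74, 72, 70]
275 [198, 197, 216, 204, 158, 103, 86, 88, 85, 74, 72, 71, 72, 73, 73, 72, 73, 72, 71, 70]
285 [64, 54, 53, 56, 56, 59, 72, 87, 86, 76, 71, 71, 72, 72, 71, 72, 72, 72, 72, 72]
295 [70, 72, 62, 58, 56, 58, 69, 86, 86, 78, 72, 71, 71, 69, 69, 72, 71, 72, 72, 71]
305 [82, 86, 83, 82, 81, 80, 83, 91, 90, 83, 75, 73, 72, 72, 72, 75, 72, 73, 72, 70]
315 [86, 98, 122, 134, 115, 106, 102, 95, 96, 92, 83, 81, 80, 79, 78, 79, 77, 77, 76, 74]
322 [95, 99, 88, 94, 97, 95, 94, 94, 97, 95, 87, 85, 84, 84, 84, 84, 82, 82, 82, 80]
230 [np.float64(121.0), np.float64(122.4), np.float64(123.9)]
231 [np.float64(119.1), np.float64(120.5), np.float64(122.1)]
232 [np.float64(117.3), np.float64(118.7), np.float64(120.2)]
233 [np.float64(115.4), np.float64(116.8), np.float64(118.4)]
234 [np.float64(113.5), np.float64(114.9), np.float64(116.5)]
```

View pics/d_b.png

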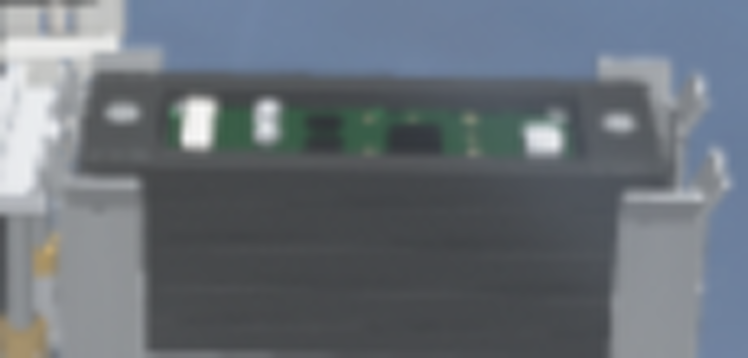

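>>> apply_moves(
  xyz=[
    [0, 0, 0],
    [0, 0, 0],
    [0, 0, 0],
    [-0.01, 0, 0],
    [-0.02, 0, 0.005],
    [-0.02, 0, 0.015],
    [-0.015, 0, 0.02],
    [-0.01, 0, 0.02],
    [0, 0, 0.02],
    [0, 0, 0.01],
    [0, 0, 0],
  ],
  twist=[0, 0, 0, 0, 0, 0, 0, 0, 0, 0, 0],
  claw=[0.4, 0.7, 1, 1, 1, 1, 1, 1, 1, 1, 1],
)

```text
time_s: 37.1
tcp_pos: [0.7068, 0.1182, 0.2335]
ee_rot: [[-0.006, 0.137, 0.991], [0.002, 0.991, -0.137], [-1.0, 0.002, -0.006]]
wrist_force: [-0.3, 0.5, 0.5]
gripper_width: 0.99
```

```bash
python3 st.py
python3 - <<'E'
from h import *
p=imaging.capture('wrist');save(p,'w12.png')
np.savez('w12.npz',**{k:np.array(p[k]) for k in('mtx','view')})
E
python3 look.py c;python3 edge.py c | head -7
```

```text
37.1 [0.7068 0.1182 0.2335] [-0.0056  0.0025 -1.    ] [ 31.44  15.5   -0.26 -74.3 ]
37.15 [0.7061 0.1182 0.2335] [-0.0063  0.0024 -1.    ] [ 31.4   15.42  -0.27 -74.3 ]
37.2 [0.7054 0.1184 0.2333] [-0.007   0.0023 -1.    ] [ 31.36  15.34  -0.29 -74.3 ]
262 [128, 102, 104, 113, 109, 93, 91, 88, 84, 73, 72, 72, 72, 71, 73, 72, 73, 73, 72, 69]
275 [195, 194, 214, 202, 157, 102, 86, 88, 84, 73, 72, 72, 72, 72, 73, 72, 72, 71, 70, 69]
285 [64, 54, 53, 56, 56, 57, 72, 86, 84, 75, 71, 70, 71, 71, 70, 71, 71, 70, 71, 71]
295 [69, 70, 62, 57, 56, 58, 69, 86, 85, 77, 71, 71, 70, 69, 68, 72, 71, 70, 71, 70]
305 [80, 84, 82, 81, 80, 80, 82, 89, 88, 82, 74, 72, 72, 71, 72, 73, 72, 72, 71, 69]
315 [84, 96, 120, 132, 114, 104, 100, 94, 94, 90, 82, 79, 78, 78, 77, 78, 76, 76, 74, 73]
322 [94, 98, 87, 94, 96, 94, 93, 94, 96, 94, 86, 84, 83, 83, 83, 83, 82, 80, 80, 79]
```

View pics/w12.png

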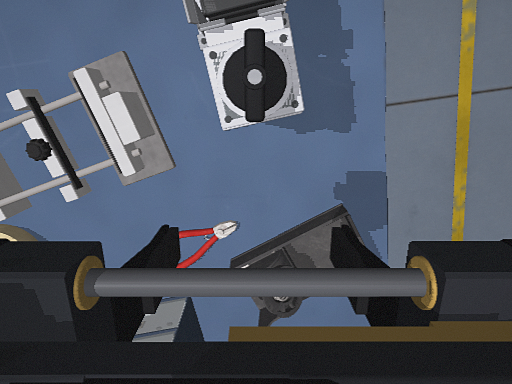

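Run:
```python
import cv2
a=cv2.imread('pics/w12.png')[15:140,190:320]
cv2.imwrite('pics/w12c.png',cv2.resize(a,None,fx=5,fy=5,interpolation=cv2.INTER_CUBIC))
```

```text
(no output)
```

View pics/w12c.png

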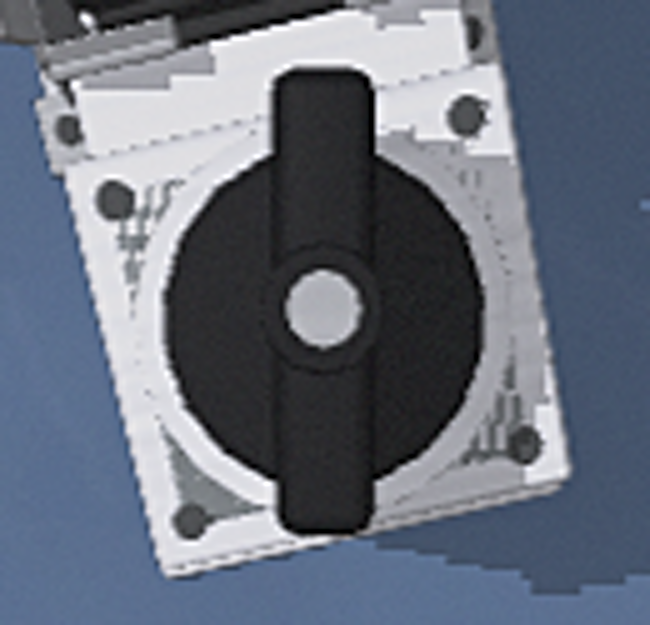

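Run:
```python
from h import *
p=dict(np.load('w12.npz'));W=lambda x,y,z:atz(p,(190+x/5,15+y/5),z)[:2]
ang=lambda u,v:np.degrees(np.arctan2(*(v-u)[::-1]))
print('bar',ang(W(323,80,.159),W(323,520,.159)),'c',W(323,309,.159))
H=[W(116,200,.118),W(467,116,.118),W(523,444,.118),W(191,520,.118)];print(np.mean(H,0),ang(H[0],H[3]),ang(H[1],H[2]))
o=dict(np.load('side_c.npz'));c,sn=np.cos(np.radians(4.5)),np.sin(np.radians(4.5));n=np.array([-sn,c,0]);O=np.array([.485,.121,0])
for row in (256.1,231.0):
    o_,dd=ray(o,(295,row));t=(.028-n@(o_-O))/(n@dd);print(row,o_+t*dd)
```

```text
bar -7.841272696575396 c [0.61459535 0.1309357 ]
[0.61452842 0.1311643 ] 4.337045172609558 4.226292024223581
256.1 [0.47567149 0.14835241 0.07297057]
231.0 [0.4769776  0.1484552  0.12075749]
```

Run:
```python
from h import *
g=cv2.resize(cv2.imread('pics/d9.png'),(170,120),interpolation=cv2.INTER_AREA).astype(float).mean(2)
o=dict(np.load('side_c.npz'));gc=o['px'].mean(2)
for c in (262,275,303,308,315): print(c,[int(v) for v in g[243-190:258-190,c-190]])
for row in (249.0,249.5,250,250.5,251): 
    c,sn=np.cos(np.radians(4.5)),np.sin(np.radians(4.5));n=np.array([-sn,c,0]);O=np.array([.485,.121,0])
    o_,dd=ray(o,(305,row));t=(.028-n@(o_-O))/(n@dd);print(row,(o_+t*dd)[2])
o_,dd=ray(o,(305,231.2));t=(.028-n@(o_-O))/(n@dd);print((o_+t*dd)[2])
```

```text
262 [78, 84, 94, 95, 87, 72, 72, 75, 72, 72, 72, 70, 71, 72, 74]
275 [148, 162, 158, 122, 76, 69, 69, 71, 69, 69, 68, 68, 68, 70, 70]
303 [70, 70, 69, 68, 70, 77, 85, 85, 76, 69, 67, 68, 66, 65, 68]
308 [72, 74, 76, 78, 79, 76, 84, 86, 79, 70, 68, 68, 67, 67, 70]
315 [146, 209, 213, 199, 177, 155, 103, 87, 81, 71, 69, 69, 68, 68, 71]
249.0 0.08730071094405434
249.5 0.08633953600496802
250 0.08537735080694075
250.5 0.08441415375636069
251 0.08344994325626265
0.12087312861976302
```

Side-view comparison gives a 37.75 mm lift, and the key angle gives 37.6 mm, so the two agree. I'll check the absolute height by touching the rim lightly with half-open fingertips; flush should be felt at TCP z ≈ 0.136.

>>> apply_moves(
  xyz=[
    [0, 0, -0.015],
    [0, -0.003, -0.03],
    [0, -0.004, -0.035],
    [0, -0.004, -0.035],
    [0, -0.004, -0.035],
    [0, -0.004, -0.03],
    [0, -0.003, -0.025],
    [0, 0, -0.01],
    [0, 0, 0],
    [0, 0, 0],
  ],
  twist=[0, 0, 0, 0, 0, 0, 0, 0, -6.2, -6.2],
  claw=[0.46, 0.46, 0.46, 0.46, 0.46, 0.46, 0.46, 0.46, 0.46, 0.46],
)

```text
time_s: 38.35
tcp_pos: [0.4751, 0.1256, 0.2355]
ee_rot: [[-0.006, -0.092, 0.996], [0.003, 0.996, 0.092], [-1.0, 0.004, -0.006]]
wrist_force: [-0.9, 0.0, -0.5]
gripper_width: 0.462
```

```bash
python3 st.py; python3 w.py 0.486 0.122 0.15 4.5
```

```text
38.35 [0.4751 0.1256 0.2355] [-0.0062  0.0033 -1.    ] [  9.15 -17.52  -0.4  -63.52]
38.4 [0.4752 0.1256 0.2356] [-0.0061  0.0033 -1.    ] [  9.16 -17.51  -0.39 -63.53]
38.45 [0.4754 0.1256 0.2354] [-0.0064  0.0032 -1.    ] [  9.2  -17.48  -0.4  -63.52]
tcp [0.4754 0.1256 0.2354] yaw 4.99 toolmove [ 0.0853 -0.0048  0.0107] twist 0.49 down [-0.006  0.003 -1.   ] F [-0.93  0.45  0.32] M [-0.062 -0.121 -0.011] w 0.466 j [  33.5    9.2  -17.5   -0.4  -63.5 -118.4] t 38.45
```

>>> apply_moves(
  xyz=[
    [0.01, -0.002, 0.004],
    [0.015, -0.002, 0.004],
    [0.015, -0.001, 0.003],
    [0.015, 0, 0],
    [0.012, 0, 0],
    [0.008, 0, 0],
    [0.004, 0, 0],
    [0, 0, 0],
  ],
  twist=[0, 0, 0, 0, 0, 0, 0, 0],
  claw=[0.46, 0.46, 0.46, 0.46, 0.46, 0.46, 0.46, 0.46],
)

```text
time_s: 39.25
tcp_pos: [0.4893, 0.1211, 0.1488]
ee_rot: [[-0.008, -0.071, 0.997], [0.002, 0.997, 0.071], [-1.0, 0.003, -0.008]]
wrist_force: [0.5, 0.1, -0.3]
gripper_width: 0.459
```

```bash
python3 w.py 0.486 0.122 0.136 4.5;python3 - <<'E'
from h import *
p=imaging.capture('wrist');save(p,'w13.png')
E
```

```text
tcp [0.4893 0.1211 0.1488] yaw 4.09 toolmove [ 0.0128  0.0011 -0.0031] twist -0.41 down [-0.008  0.002 -1.   ] F [ 0.49  0.1  -0.29] M [-0.06  -0.09   0.004] w 0.459 j [  32.2   15.5  -23.    -0.4  -51.8 -117.8] t 39.25
```

View pics/w13.png

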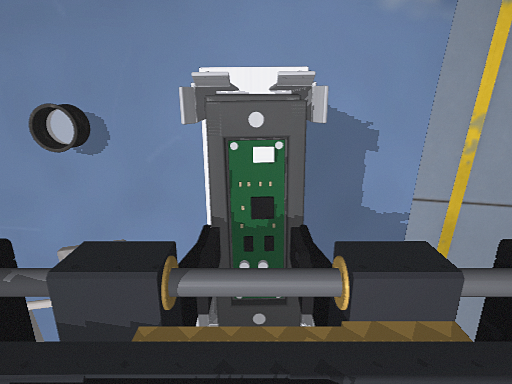

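The pallet (columns 205–312) lies centred under the fingertips. I'll descend gently.

>>> apply_moves(
  xyz=[
    [0.004, 0.001, 0],
    [0.003, 0, 0],
    [0.001, 0, 0],
    [0, 0, 0],
  ],
  twist=[0, 0, 0, 0],
  claw=[0.46, 0.46, 0.46, 0.46],
)

```text
time_s: 39.7
tcp_pos: [0.4904, 0.123, 0.1421]
ee_rot: [[-0.004, -0.071, 0.997], [0.004, 0.997, 0.071], [-1.0, 0.004, -0.004]]
wrist_force: [-0.9, 0.2, 0.1]
gripper_width: 0.458
```

>>> apply_moves(
  xyz=[
    [0.001, 0, 0],
  ],
  twist=[0],
  claw=[0.46],
)

```text
time_s: 39.8
tcp_pos: [0.4905, 0.1231, 0.1414]
ee_rot: [[-0.003, -0.071, 0.997], [0.004, 0.997, 0.072], [-1.0, 0.005, -0.003]]
wrist_force: [1.2, -0.9, -0.2]
gripper_width: 0.459
```

>>> apply_moves(
  xyz=[
    [0.001, 0, 0],
  ],
  twist=[0],
  claw=[0.46],
)

```text
time_s: 39.9
tcp_pos: [0.4906, 0.1231, 0.1405]
ee_rot: [[-0.003, -0.072, 0.997], [0.005, 0.997, 0.072], [-1.0, 0.005, -0.003]]
wrist_force: [-0.6, 1.0, 0.2]
gripper_width: 0.46
```

>>> apply_moves(
  xyz=[
    [0.001, 0, 0],
    [0.001, 0, 0],
  ],
  twist=[0, 0],
  claw=[0.46, 0.46],
)

```text
time_s: 40.1
tcp_pos: [0.4907, 0.1232, 0.1386]
ee_rot: [[-0.002, -0.072, 0.997], [0.005, 0.997, 0.072], [-1.0, 0.005, -0.002]]
wrist_force: [0.0, 0.3, 0.3]
gripper_width: 0.458
```

>>> apply_moves(
  xyz=[
    [0.0005, 0, 0],
  ],
  twist=[0],
  claw=[0.46],
)

```text
time_s: 40.2
tcp_pos: [0.4906, 0.1232, 0.1379]
ee_rot: [[-0.003, -0.071, 0.997], [0.005, 0.997, 0.071], [-1.0, 0.005, -0.002]]
wrist_force: [0.5, 0.2, -0.4]
gripper_width: 0.466
```

>>> apply_moves(
  xyz=[
    [0.0005, 0, 0],
  ],
  twist=[0],
  claw=[0.46],
)

```text
time_s: 40.3
tcp_pos: [0.4906, 0.1232, 0.1374]
ee_rot: [[-0.003, -0.072, 0.997], [0.005, 0.997, 0.072], [-1.0, 0.005, -0.002]]
wrist_force: [-1.2, -0.0, 0.6]
gripper_width: 0.46
```

>>> apply_moves(
  xyz=[
    [0.0005, 0, 0],
  ],
  twist=[0],
  claw=[0.46],
)

```text
time_s: 40.4
tcp_pos: [0.4906, 0.1232, 0.1368]
ee_rot: [[-0.003, -0.072, 0.997], [0.005, 0.997, 0.072], [-1.0, 0.005, -0.002]]
wrist_force: [-0.1, 0.0, -0.0]
gripper_width: 0.459
```

>>> apply_moves(
  xyz=[
    [0.0005, 0, 0],
  ],
  twist=[0],
  claw=[0.46],
)

```text
time_s: 40.5
tcp_pos: [0.4907, 0.1232, 0.1364]
ee_rot: [[-0.003, -0.072, 0.997], [0.005, 0.997, 0.072], [-1.0, 0.005, -0.002]]
wrist_force: [-1.6, 1.3, 4.1]
gripper_width: 0.458
```

>>> apply_moves(
  xyz=[
    [0.0005, 0, 0],
  ],
  twist=[0],
  claw=[0.46],
)

```text
time_s: 40.6
tcp_pos: [0.4907, 0.1231, 0.1364]
ee_rot: [[-0.003, -0.072, 0.997], [0.004, 0.997, 0.072], [-1.0, 0.005, -0.002]]
wrist_force: [-2.5, 0.3, 5.9]
gripper_width: 0.462
```

>>> apply_moves(
  xyz=[
    [0.0005, 0, 0],
  ],
  twist=[0],
  claw=[0.46],
)

```text
time_s: 40.7
tcp_pos: [0.4907, 0.1232, 0.1364]
ee_rot: [[-0.002, -0.072, 0.997], [0.004, 0.997, 0.072], [-1.0, 0.004, -0.002]]
wrist_force: [-1.5, 0.2, 4.9]
gripper_width: 0.459
```

Contact came at TCP z = 0.1364, so the pallet top is at ≈ 0.1223, flush within about 0.4 mm. I'll retreat straight up.

>>> apply_moves(
  xyz=[
    [-0.004, 0, 0],
    [-0.01, 0, 0],
    [-0.02, 0, 0],
    [-0.025, 0, 0],
    [-0.025, 0, 0],
    [-0.02, 0, 0],
    [-0.01, 0, 0],
    [0, 0, 0],
    [0, 0, 0],
  ],
  twist=[0, 0, 0, 0, 0, 0, 0, 0, 0],
  claw=[0.46, 0.46, 0.46, 0.46, 0.46, 0.46, 0.46, 0.46, 0.46],
)

```text
time_s: 41.6
tcp_pos: [0.4909, 0.1224, 0.2563]
ee_rot: [[-0.002, -0.071, 0.997], [0.005, 0.997, 0.071], [-1.0, 0.006, -0.001]]
wrist_force: [-0.3, 0.2, -0.5]
gripper_width: 0.461
```

```bash
python3 w.py 0.486 0.122 0.136 4.5;python3 look.py e;python3 edge.py e|head -7
python3 - <<'E'
from h import *
p=imaging.capture('scene')
for q in('loupe','transformer'):
    for d in imaging.regions_of(q,p)[:1]: print(q,d['p'],d['centre'])
a=cv2.cvtColor(p['pixels'],cv2.COLOR_RGB2BGR)[120:300,150:370]
cv2.imwrite('pics/s14.png',cv2.resize(a,None,fx=3,fy=3))
E
```

```text
tcp [0.4909 0.1224 0.2563] yaw 4.08 toolmove [ 0.1203 -0.0007 -0.0047] twist -0.42 down [-0.002  0.005 -1.   ] F [-0.29  0.23 -0.5 ] M [-0.075 -0.069 -0.036] w 0.461 j [  32.2    9.5  -13.9   -0.3  -66.4 -118. ] t 41.6
262 [124, 99, 101, 110, 106, 90, 89, 86, 81, 71, 70, 69, 69, 69, 71, 70, 70, 70, 69, 67]
275 [189, 189, 209, 196, 153, 100, 83, 85, 81, 70, 69, 69, 69, 70, 70, 70, 70, 69, 68, 67]
285 [62, 52, 51, 54, 54, 56, 69, 83, 82, 73, 69, 69, 68, 68, 68, 68, 69, 68, 68, 69]
295 [68, 68, 60, 55, 53, 55, 66, 82, 83, 74, 68, 68, 68, 66, 65, 70, 68, 68, 68, 68]
305 [76, 82, 78, 78, 77, 77, 80, 86, 86, 79, 72, 70, 70, 68, 68, 70, 69, 68, 68, 67]
315 [81, 93, 116, 128, 110, 101, 97, 91, 92, 87, 79, 77, 76, 75, 75, 75, 74, 73, 72, 71]
322 [90, 94, 84, 90, 93, 91, 90, 91, 93, 90, 83, 81, 80, 80, 80, 80, 79, 78, 77, 77]
loupe 0.52 [244.0, 233.9]
transformer 0.57 [334.3, 227.5]
```

View pics/s14.png

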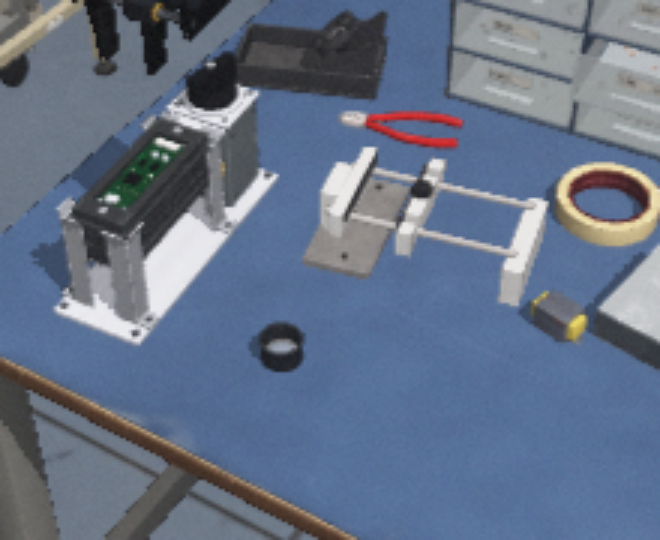

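View pics/d_e.png

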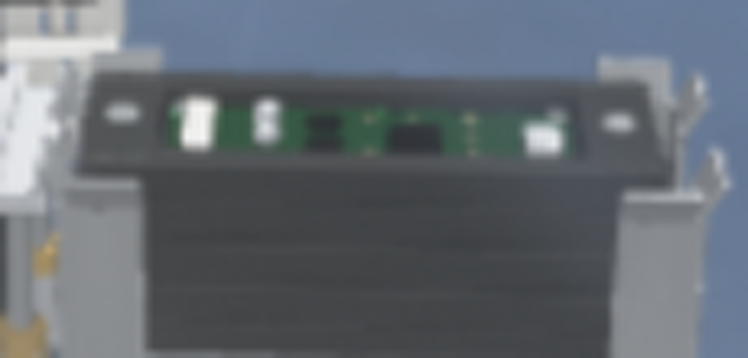

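The scene shows the pallet at the post tops. The loupe and the transformer are where they were, and the robot is clear. I'll hand the job in.

```bash
python3 -c "
from station import job
print(job.finish_job())"
```

```text
the job is handed in; nothing more can be done
None
```

The pallet is on the pile and wound up flush with the post tops, and the job is handed in. The robot's clock read about 42 s before the hand-in.

- **Placing:** I gripped the pallet by its long sides and lowered it level between the posts. The pile was felt at about 5–8 N, with its top at z ≈ 72 mm, and I let go only then.
- **Winding:** I turned the key about 172° clockwise (3.01 rad, 37.6 mm of lift) in one grip. The side camera showed 37.75 mm of lift.
- **Flush check:** From the pile contact height plus the lift, the pallet top should be at 121.8 mm. A light touch of about 5 N on its rim read 122.3–122.4 mm, against the 122 mm target. The side camera's uncorrected value was about 1 mm lower (≈ 121 mm), which I put down to calibration and the pallet's sideways position between the posts.
- **Bystanders:** The last pictures show the loupe and the transformer within 1–3 pixels of their first detections. The robot was clear of everything.

The gripper tilted by up to about 3° during fast moves with nothing in the jaws. I corrected that before gripping, and the pallet was carried and lowered within about 0.7° of level.

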